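Inspect a fired tile on the decorating turntable with a hand loupe

ROBOT

A 6-joint arm with a two-finger parallel gripper is mounted at the origin on the work surface. World frame = base frame: x ahead of the robot, y to its left, z up, the work surface at z = 0. Lengths are in m, angles in degrees, forces in N, time in s.
With the tool pointing down it reaches from about 0.3 to 0.85 m from the base axis. Payload 4.2 kg.
Tool frame: the origin (TCP) lies on the centre line of the jaws, within the pads' length; the fingertips stand ctrl.tcp_to_tips ahead of it and the grasp point (between the pads) lies 11 mm behind it (ctrl.tcp_to_tips is the distance from the TCP to the fingertips, in m); z points along the fingers, y is the direction in which the jaws open and shut (so a half turn about z gives the same grasp; the last joint's range is limited). The gripper opens to 91 mm and grips with 3 to 60 N. Pads are 32 mm wide; open, the fingers measure 118 mm over their backs; the gripper's body (76 mm by 178 mm) begins 60 mm behind the grasp point.
Start: joints at [69.5, 18.312, 89.639, -0, 72.044, -1.146], TCP at [0.191, 0.543, 0.222] pointing down, gripper open.
Joint ranges: [-177.97, 177.97], [-48.28, 115.42], [12.27, 149.76], [-77.06, 257.06], [2.81, 150.46], [-146.56, 146.56]. Speed limits (degrees/s): [147.25, 147.25, 180, 180, 180, 180].

INTERFACE

Orientations are given as a 3x3 rotation matrix whose columns are the frame's x, y, z axes.
In Python, from station import ctrl gives the robot as it stands. The module is installed in compiled form; this text tells all that it offers.
- The arm moves only by the tool move_arm, never from a script. Its argument "steps" is a list of rows, each an object of numbers: "x", "y", "z": the shift along the tool's x, y, z in m; "yaw": the turn about the tool's z in degrees; "fingers": the opening, from 0 (shut) to 1 (fully open). In form: [{"x": .., "y": .., "z": .., "yaw": .., "fingers": ..}, ...]. A call has 1 to 5 rows; each row is the pose to reach, as a shift and turn from the pose commanded when the call began, along the tool's axes at that moment; what a row does not reach only later rows make up. A row lasts 1/10 s, in which the tool goes at most 50 mm and 8.59 degrees, less where a joint would pass 70% of its speed; a pose out of reach is approached as far as the arm can. A call with a gripper value outside its range is refused whole. The fingers move at their own pace and stop on an object; "newtons" is the grip in N (left out, the last holds). Time passes only in rows, so rows that repeat a pose let the fingers close. It gives the time, the measured TCP pose, the force and the opening at its end, in the units of the state.
- ctrl.get_state(): the state, without advancing time (a new reading comes with each control period).
- ctrl.capture(name): name is "side" or "top"; returns a dict with "image" (400x640x3 uint8, red, green, blue), "fx", "fy", "cx", "cy" (pixels), "extrinsics" (4x4, takes a point from camera to world coordinates). Camera axes: x right, y down, z forward; pixel columns grow to the right and rows downward; lengths in m; the calibration is good to about 2 mm. A picture is of the moment at which its call begins. There is no depth.
- ctrl.close_job(): hands the job in, once; it reports no verdict.
The state is a dict: "time": time; "qpos": joint angles; "joint_vel": joint speeds; "tau": joint torques, N m; "tool_pos": TCP position; "eef_rot": TCP orientation; "wrist_force": force on the tool from outside, world axes, zero at the start; "torque": the same for the moment, N m; "gripper_width": finger opening in m.
Only numpy, scipy, OpenCV 4.12 (cv2) and the standard library are available. Lean on these libraries where they do the work, as an engineer would, in place of code of your own. Each camera call takes 0.05 s, during which the arm holds its last target.

TASK

Look the fired tile over: by its wooden peg, give the turntable one full turn, either way, until the peg is back where it started. Then take the hand loupe from its rest and hold it level and still, centred over the tile's raised rosette, with its lens rim at the same height as the brass disc on top of the focal-height gauge and the loupe touching nothing else, and finish while still holding it there. Do not knock the gauge, the cup, the jar or the brush.

Things in the scene. Friction and masses are not known exactly. Their poses are not given: they have to be found in the camera images.
- wheel (a joint): Angle of the turntable's head in rad about its vertical axis: 0 at the start, positive counterclockwise seen from above, free for almost two turns either way, so one full turn reads +6.28 or -6.28. It turns stiffly (0.05 N m of friction plus slight damping) and stays where it is left.
- turntable: The whole decorating turntable: fixed steel foot 150 mm across, with the turning plate on it. Origin: on the bench under the turning axis.
- wheel_axis (a point): Centre of the upper face of the turntable's head, on the turning axis, 70 mm above the bench: a round aluminium plate 230 mm across and 16 mm thick on a fixed heavy steel foot. Its z is up and its x points to the peg.
- wheel_peg (a point): Centre of the top end of the wooden peg on the turntable, fixed to the plate: an upright round peg 18 mm across standing 42 mm above the plate, 95 mm from the turning axis; its top is 112 mm above the bench.
- tile: Fired grey-brown clay tile, 100 x 100 x 12 mm, 0.25 kg or so, lying loose near the middle of the turntable's plate and carried round by friction. Origin: centre of its underside (70 mm above the bench); z up.
- rosette (a point): The raised flower (30 mm across, up to 5 mm high) on the tile: its centre on the tile's upper face, 26 mm from the tile's centre along the tile's own x, 82 mm above the bench.
- loupe: Hand loupe lying flat on its wooden rest, about 0.11 kg: a dark metal lens ring 72 mm across and 14 mm thick, a narrow neck and a black flat-sided handle 18 mm wide (along its y), 14 mm thick, reaching from 44 to 134 mm from the lens centre along -x. Origin: under the lens centre on the underside; x points from handle to lens, z up.
- lens (a point): Centre of the loupe's lens at mid-thickness of its rim, 7 mm above the loupe's underside; z is the lens axis.
- loupe_grip (a point): Good place to grip the loupe: 72 mm from the lens centre along the loupe's -x, at mid-thickness of the handle; close the fingers along the loupe's y. On the rest it is 37 mm above the bench, with free space below.
- rest: Fixed wooden rest of the loupe: base board 190 x 64 x 10 mm, from -140 to +50 mm along its x, with two blocks whose tops are 30 mm above the bench, under the lens (56 mm long, 46 mm wide, at its origin) and under the handle's end (16 mm long, 24 mm wide, 122 mm along -x); between the blocks only the board. Origin: on the bench under the lens block.
- gauge: The focal-height gauge as a whole, fixed to the bench. Origin: centre of its foot, on the bench.
- gauge_mark (a point): The mark: centre (at mid-thickness) of the brass disc, 36 mm across and 6 mm thick, on top of the focal-height gauge, a slim telescoping post on a round foot 64 mm across, fixed to the bench behind the work and clear of the turntable. Its height differs from start to start, 125 to 160 mm above the bench. The rod can be pushed down, so leave it untouched.
- cup: Bystander: blue cup, 72 mm across, 75 mm high, standing on the bench. Origin: centre of its underside.
- jar: Bystander: glaze jar, 64 mm across, 85 mm high, standing on the bench. Origin: centre of its underside.
- brush: Bystander: flat brush 190 mm long lying on the bench. Its x runs along its length.
Things that resemble listed ones, but are neither listed nor needed, are in the scene too. What is meant by the loupe is not orange, and is the larger of those in its own colour. What is meant by the turntable is not pink, and is the larger of those in its own colour.

How it is judged (in metres and radians):
On the way:
1. the turntable has made one full turn (within 20 degrees), either way, and stands, with the loupe still on its rest ((value of joint wheel between 5.93 and 6.63 rad or value of joint wheel between -6.63 and -5.93 rad) and velocity of joint wheel between -0.1 and 0.1 rad/s and distance of loupe from where it was at the start of the episode below 0.02 m and horizontal distance between tile and wheel_axis below 0.03 m), for 0.2 s.
At the end, for the whole second after the job is handed in: Through the last second: fingers hold the loupe, else untouched; lens centre within 12 mm sideways of the rosette and 7 mm in height of the disc's middle, level within 0.12 rad, still; tile flat, within 30 mm of the axis; turntable 5.93 to 6.63 rad from its start, either way ((value of joint wheel between 5.93 and 6.63 rad or value of joint wheel between -6.63 and -5.93 rad) and z of lens in the frame of gauge_mark between -0.007 and 0.007 m and horizontal distance between lens and rosette below 0.012 m and angle between lens's own z axis and vertical below 0.12 rad and linear speed of loupe below 0.02 m/s and angular speed of loupe below 0.15 rad/s and contact force between loupe and the fingers above 1 N and contact force between loupe and tile below 0.1 N and contact force between loupe and turntable below 0.1 N and contact force between loupe and gauge below 0.1 N and contact force between loupe and rest below 0.1 N and angle between tile's own z axis and vertical below 0.05 rad and horizontal distance between tile and wheel_axis below 0.03 m); the arm keeps its last pose, push and grip.
It fails at once if the gauge is knocked: its disc moves more than 4 mm (distance of gauge_mark from where it was at the start of the episode above 0.004 m).
It fails at once if the loupe knocks the tile with more than 3 N (contact force between loupe and tile above 3 N).
It fails at once if the cup, the jar or the brush is shifted more than 30 mm (distance of any of cup, jar, brush from where it was at the start of the episode above 0.03 m).
It fails at once if the cup or the jar is tipped more than 0.4 rad (angle between any of cup, jar's own z axis and vertical above 0.4 rad).
It also fails if it takes over 67 s, if anything falls off the work surface, if the arm or the gripper's body presses on something with over 40 N, if the wrist force passes 120 N, or if a joint passes its speed limit or range.

## Working session

There is one attempt and no reset: what is moved stays moved. The work goes in short steps, Python scripts to look and compute and a tool call to move; the robot and the scene stay as the last step left them, time stands still between calls to the robot, and variables do not carry over. Pictures are saved under pics/ and viewed, and the job is handed in when it is done.

Besides the shell and the picture viewer there is one more tool, called after "Call:" as name([rows], argument=value, ...), one row to a line, values as JSON. move_arm: Moves the arm, as the interface text tells. Its arguments: {"type":"object","properties":{"steps":{"type":"array"},"newtons":{"type":"number"}},"required":["steps"]}

```bash
mkdir -p pics
python3 - <<'E'
from station import ctrl
import cv2,numpy as np
s=ctrl.get_state()
for k,v in s.items(): print(k,np.round(v,4).tolist())
print(ctrl.tcp_to_tips)
for n in("side","top"):
    c=ctrl.capture(n); cv2.imwrite(f"pics/{n}0.png",c["image"][:,:,::-1]); print(n,c["fx"],c["fy"],c["cx"],c["cy"],np.round(c["extrinsics"],4).tolist())
E
```

```text
time 0.0
qpos [69.5008, 18.3508, 89.707, 0.0002, 72.0437, -1.1463]
joint_vel [-0.0161, 0.0158, 0.0061, -0.0685, -0.0317, 0.0144]
tau [-0.0009, -41.247, -23.1976, 0.0728, 0.0457, -0.0001]
tool_pos [0.1904, 0.542, 0.2211]
eef_rot [[-0.9435, 0.3314, -0.0006], [0.3314, 0.9435, -0.0017], [0.0, -0.0018, -1.0]]
wrist_force [0.134, 0.4983, -0.3744]
torque [-0.019, -0.0188, -0.0226]
gripper_width 0.0914
0.008
side 361.88098948922686 361.88098948922686 318.2696924164667 202.56703538724426 [[0.9895, -0.1097, 0.0945, 0.389], [-0.1448, -0.7403, 0.6565, -0.6721], [-0.002, -0.6632, -0.7484, 0.9013], [0.0, 0.0, 0.0, 1.0]]
top 422.5652758383979 422.5652758383979 318.7400355464584 197.35627494484095 [[-0.0149, -0.9922, 0.1234, 0.3357], [-0.9999, 0.0154, 0.0034, 0.0096], [-0.0052, -0.1233, -0.9924, 1.2595], [0.0, 0.0, 0.0, 1.0]]
```

View pics/side0.png

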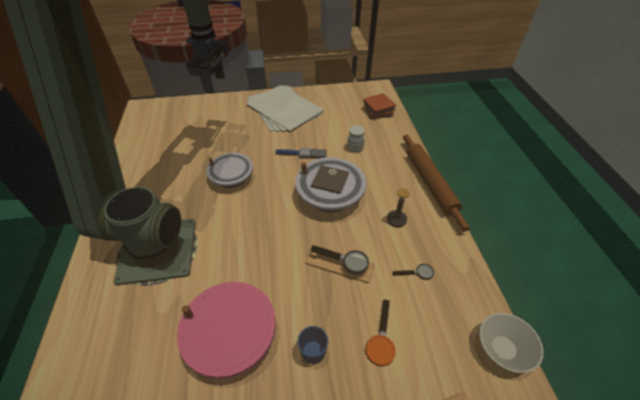

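View pics/top0.png

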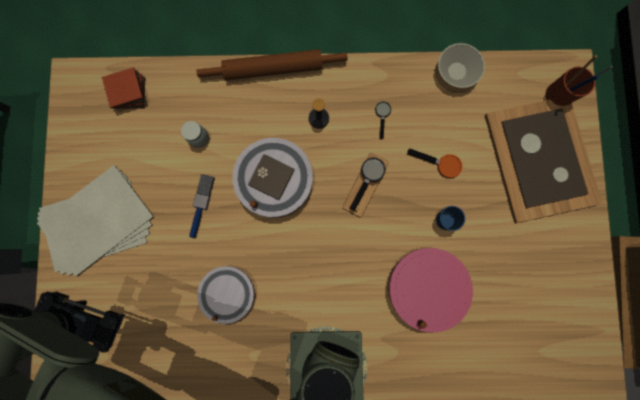

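The top view shows these candidates:
- **Loupes:** dark one on the rest, lens at (373,169); small dark one at (383,109); orange one at (450,166).
- **Turntables:** large grey one with the tile at (272,178); small grey one at (226,295); pink one at (431,290).

I choose the loupe on the rest and the large grey turntable. Next I check them in a close crop.

```bash
cat > h.py <<'E'
import numpy as np,cv2
from station import ctrl
def ray(c,u,v):
    E=np.array(c["extrinsics"]);d=np.array([(u-c["cx"])/c["fx"],(v-c["cy"])/c["fy"],1.]);return E[:3,3],E[:3,:3]@d
def onz(c,u,v,z):
    o,d=ray(c,u,v);return o+d*(z-o[2])/d[2]
def proj(c,p):
    E=np.array(c["extrinsics"]);q=E[:3,:3].T@(np.array(p)-E[:3,3]);return q[0]/q[2]*c["fx"]+c["cx"],q[1]/q[2]*c["fy"]+c["cy"]
def tri(c1,p1,c2,p2):
    o1,d1=ray(c1,*p1);o2,d2=ray(c2,*p2)
    s=np.linalg.lstsq(np.stack([d1,-d2],1),o2-o1,rcond=None)[0]
    a=o1+s[0]*d1;b=o2+s[1]*d2;return (a+b)/2,np.linalg.norm(a-b)
E
python3 - <<'E'
from h import *
c=ctrl.capture("top");s=ctrl.capture("side")
np.save("top0.npy",c,allow_pickle=True);np.save("side0.npy",s,allow_pickle=True)
def crop(c,x0,y0,w,h,k,n): cv2.imwrite(n,cv2.resize(c["image"][y0:y0+h,x0:x0+w,::-1],None,fx=k,fy=k,interpolation=cv2.INTER_CUBIC))
crop(c,225,85,180,140,4.4,"pics/ctop.png");crop(s,285,140,155,145,4,"pics/cside.png")
E
```

```text
(no output)
```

View pics/ctop.png

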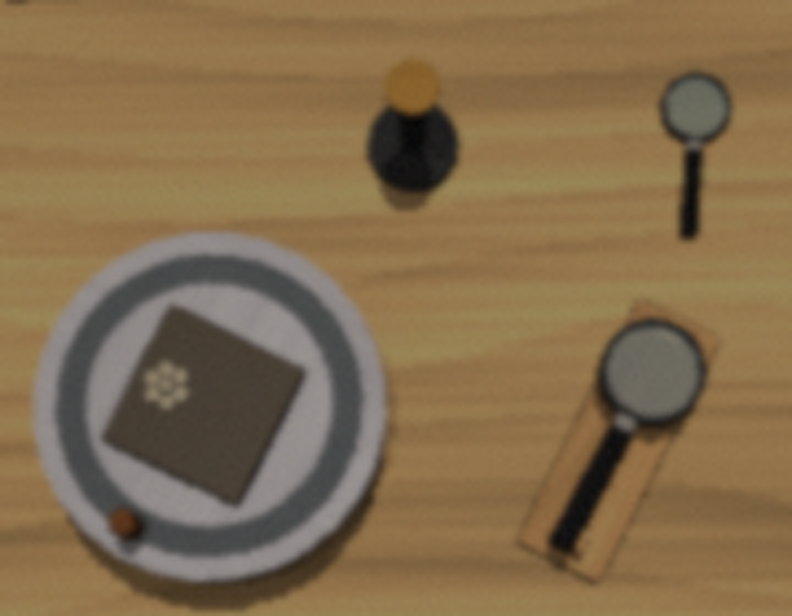

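View pics/cside.png

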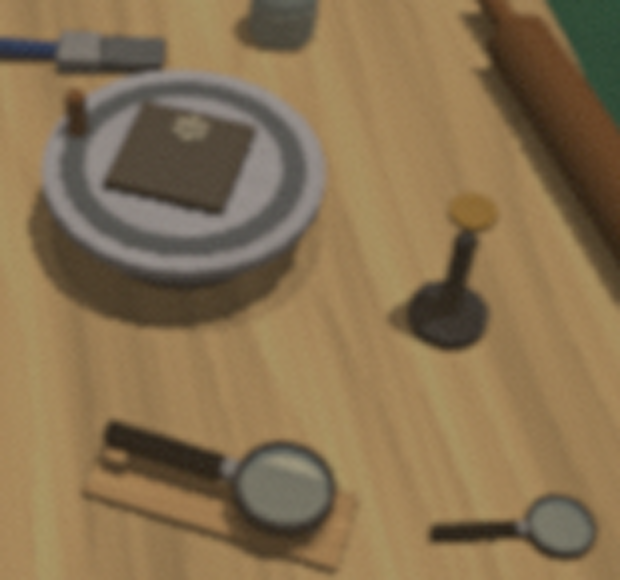

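The crop confirms the choice: the loupe on its wooden rest, and the grey plate carrying the tile. In crop pixels, the peg is at (125,522), the rosette at (166,384), the lens at (653,371) and the brass disc at (412,86). Now I measure.

```bash
cat > meas.py <<'E'
from h import *
def load(n): return np.load(n,allow_pickle=True).item()
def blob(c,x0,y0,x1,y1,f):
    im=cv2.resize(c["image"][y0:y1,x0:x1],None,fx=4,fy=4,interpolation=cv2.INTER_CUBIC)
    hsv=cv2.cvtColor(im,cv2.COLOR_RGB2HSV).astype(int)
    m=f(hsv[...,0],hsv[...,1],hsv[...,2],im.astype(int)).astype(np.uint8)
    n,l,st,ce=cv2.connectedComponentsWithStats(m)
    if n<2: return None
    i=1+np.argmax(st[1:,4]); mm=(l==i).astype(np.uint8)
    cn=max(cv2.findContours(mm,cv2.RETR_EXTERNAL,cv2.CHAIN_APPROX_NONE)[0],key=cv2.contourArea)
    t=lambda p:((p[0]+.5)/4-.5+x0,(p[1]+.5)/4-.5+y0)
    return t(ce[i]),st[i,4]/16,(cv2.fitEllipse(cn) if len(cn)>5 else None),t,cn
E
python3 - <<'E'
from meas import *
T=load("top0.npy");S=load("side0.npy")
brass=lambda H,s,v,i:(H>12)&(H<25)&(s>165)&(v>100)
for c,b in((T,(305,92,333,112)),(S,(393,184,413,202))):
    r=blob(c,*b,brass);print("disc",r[0],r[1],r[2])
dT=blob(T,305,92,333,112,brass);dS=blob(S,393,184,413,202,brass)
print(tri(T,dT[0],S,dS[0]))
peg=lambda H,s,v,i:(i[...,0]>i[...,2]*1.9)&(v>50)
pT=blob(T,245,195,262,212,peg);print("pegT",pT[0],pT[1],onz(T,*pT[0],.112))
# wood plate: low saturation
pl=lambda H,s,v,i:(s<70)&(v>60)
r=blob(T,228,132,318,222,pl);ce=r[2];print("plate",r[3](ce[0]),np.array(ce[1])/4, onz(T,*r[3](ce[0]),.070))
def tile(H,s,v,i): return (v<85)&(s>55)&(i[...,0]>i[...,2]*1.15)
r=blob(T,240,148,302,206,tile);hull=cv2.convexHull(r[4]);rect=cv2.minAreaRect(hull)
print("tile",[onz(T,*r[3](p),.082).round(4).tolist() for p in cv2.boxPoints(rect)],onz(T,*r[3](rect[0]),.082))
ro=lambda H,s,v,i:(v>95)
r=blob(T,256,165,269,181,lambda H,s,v,i:cv2.morphologyEx((v>85).astype(np.uint8),cv2.MORPH_CLOSE,np.ones((13,13)))>0);print("ros",r[0],r[1],onz(T,*r[0],.085))
# dark: lens ring + handle
dk=lambda H,s,v,i:(v<60)
r=blob(T,360,155,388,186,dk);print("ring",r[3](r[2][0]),np.array(r[2][1])/4)
r=blob(T,345,155,392,215,lambda H,s,v,i:(s<70));
E
```

```text
disc (np.float64(318.2808842652796), np.float64(104.4590377113134)) 96.125 ((54.63618850708008, 51.36157989501953), (42.68491744995117, 44.07356643676758), 26.864099502563477)Traceback (most recent call last):
  File "<stdin>", line 5, in <module>
TypeError: 'NoneType' object is not subscriptable
```

Run:
```python
from meas import *
T=load("top0.npy");S=load("side0.npy")
print(cv2.cvtColor(S["image"],cv2.COLOR_RGB2HSV)[186:200,394:414:1][:, :,1])
print(S["image"][192,394:414].tolist()); print(T["image"][104,308:330].tolist())
print(T["image"][145:200:6,245].tolist(),T["image"][178,232:310:4].tolist())
```

```text
[[115 117 118 115 117 117 113 117 118 116 116 114 116 116 113 118 118 117
  116 118]
 [116 115 115 115 114 118 121 122 123 119 120 117 116 116 115 116 118 114
  115 117]
 [117 116 114 115 117 125 134 134 140 137 133 128 124 119 118 114 115 114
  116 116]
 [116 119 115 122 132 144 146 152 152 154 152 144 137 130 120 115 115 117
  120 114]
 [114 115 118 128 144 153 158 156 160 165 157 157 152 142 128 118 118 117
  115 117]
 [115 115 121 133 149 159 156 160 157 157 156 159 158 155 143 124 116 115
  117 116]
 [117 116 120 136 156 155 156 154 160 158 156 156 160 159 148 132 117 115
  116 118]
 [115 116 121 135 153 157 160 158 157 160 156 159 158 157 151 133 118 117
  117 115]
 [116 114 119 123 147 159 158 163 158 157 160 154 161 159 146 127 116 115
  117 115]
 [117 119 115 124 131 149 162 155 163 156 156 158 162 148 139 122 115 117
  117 116]
 [113 117 114 119 121 130 143 153 159 159 159 160 151 139 126 118 113 114
  116 116]
 [115 112 115 118 116 114 118 134 140 146 140 136 131 123 119 116 116 116
  115 118]
 [117 118 115 118 115 113  99  84  88 108 119 118 119 117 118 117 116 115
  119 
[... 512 characters left out ...]
, 96, 42], [135, 97, 44], [137, 99, 44], [137, 97, 45], [137, 99, 44], [136, 96, 43], [136, 97, 44], [137, 98, 44], [138, 98, 45], [137, 98, 46], [131, 95, 48], [133, 101, 60], [132, 104, 65], [134, 106, 68], [133, 105, 67], [132, 103, 66]]
[[150, 124, 80], [145, 139, 137], [79, 79, 79], [73, 74, 74], [98, 98, 97], [128, 124, 123], [125, 121, 120], [81, 81, 81], [73, 75, 74], [113, 108, 109]] [[148, 127, 103], [136, 131, 130], [68, 71, 71], [103, 101, 100], [141, 135, 135], [73, 65, 56], [70, 60, 50], [71, 61, 51], [74, 65, 53], [70, 61, 51], [70, 60, 49], [71, 60, 50], [73, 64, 53], [74, 64, 55], [67, 59, 48], [144, 140, 138], [148, 143, 142], [113, 110, 110], [75, 77, 77], [140, 135, 135]]
```

Run:
```python
from meas import *
T=load("top0.npy");S=load("side0.npy")
bs=lambda th:(lambda H,s,v,i:(s>th)&(v>90))
dT=blob(T,305,92,333,113,bs(150));dS=blob(S,393,184,415,202,bs(137))
ell=lambda r:(np.round(r[3](r[2][0]),2),np.round(np.array(r[2][1])/4,2))
print("disc",dT[0],ell(dT),dS[0],ell(dS));
p,g=tri(T,dT[0],S,dS[0]);print(p.round(4),g)
p,g=tri(T,ell(dT)[0],S,ell(dS)[0]);print(p.round(4),g)
r=blob(T,305,105,333,132,lambda H,s,v,i:v<60);print("foot",ell(r),onz(T,*ell(r)[0],.008))
peg=lambda H,s,v,i:(i[...,0]>i[...,2]*1.7)&(i[...,2]<62)
pT=blob(T,245,195,262,212,peg);print("pegT",pT[0],pT[1],onz(T,*pT[0],.112))
pl=lambda H,s,v,i:(s<45)
r=blob(T,225,130,320,225,pl);print("plate",ell(r),onz(T,*ell(r)[0],.067))
W=onz(T,*ell(r)[0],.067)
def tile(H,s,v,i): return (v<90)&(i[...,0]>i[...,2]*1.2)
r=blob(T,242,150,302,206,tile);rect=cv2.minAreaRect(cv2.convexHull(r[4]))
print("tile",[onz(T,*r[3](p),.082).round(4).tolist() for p in cv2.boxPoints(rect)],onz(T,*r[3](rect[0]),.082))
r=blob(T,256,164,269,181,lambda H,s,v,i:cv2.morphologyEx((v>85).astype(np.uint8),cv2.MORPH_CLOSE,np.ones((13,13)))>0);print("ros",r[0],r[1],onz(T,*r[0],.085))
dk=lambda H,s,v,i:(v<65)&(s<90)
r=blob(T,356,152,392,188,dk);print("ring",ell(r))
r=blob(T,345,155,392,215,lambda H,s,v,i:v<70);print(r[1])
```

```text
disc (np.float64(318.24234424498417), np.float64(104.22043294614572)) (array([318.24, 104.22]), array([11.74, 12.38])) (np.float64(402.8643736017897), np.float64(192.53048098434004)) (array([402.86, 192.54]), array([ 8.8 , 11.61]))
[0.738  0.0109 0.1255] 0.0005805601488216958
[0.738  0.0109 0.1254] 0.0005609459685479109
foot (array([318.43, 118.58]), array([19.11, 19.43])) [0.73384239 0.0111762  0.008     ]
pegT (np.float64(253.08657495256168), np.float64(203.52964895635674)) 32.9375 [0.46418162 0.19319817 0.112     ]
plate (array([272.32, 177.29]), array([78.87, 79.4 ])) [0.54392625 0.14563138 0.067     ]
tile [[0.5223, 0.2125, 0.082], [0.6097, 0.1694, 0.082], [0.5644, 0.0832, 0.082], [0.4778, 0.1269, 0.082]] [0.54327739 0.14800448 0.082     ]
ros (np.float64(261.5326867816092), np.float64(171.22737068965517)) 130.5 [0.55862476 0.17403775 0.085     ]
ring (array([364.51, 184.61]), array([4.25, 7.61]))
178.0
```

Run:
```python
from meas import *
T=load("top0.npy");S=load("side0.npy")
ell=lambda r:(np.round(r[3](r[2][0]),2),np.round(np.array(r[2][1])/4,2))
gl=lambda H,s,v,i:(s<60)&(v>75)
a=blob(T,360,155,388,186,gl);print("glassT",a[0],ell(a),onz(T,*ell(a)[0],.037+.003))
b=blob(S,340,248,372,278,gl);print("glassS",b[0],ell(b));print(tri(T,ell(a)[0],S,ell(b)[0]))
r=blob(T,345,178,370,215,lambda H,s,v,i:v<58);rc=cv2.minAreaRect(r[4]);print("handle",[onz(T,*r[3](p),.044).round(4).tolist() for p in cv2.boxPoints(rc)],onz(T,*r[3](rc[0]),.044))
peg=lambda H,s,v,i:(i[...,0]>i[...,2]*1.7)&(i[...,2]<62)
p=blob(T,245,195,262,212,peg);q=blob(S,298,160,310,176,lambda H,s,v,i:(i[...,0]>i[...,2]*1.9)&(v<125));print("peg",ell(p),p[1],ell(q),q[0],q[1])
for z in(.112,):print(proj(S,[.4655,.1935,z]))
ros=lambda H,s,v,i:cv2.morphologyEx((v>85).astype(np.uint8),cv2.MORPH_CLOSE,np.ones((13,13)))>0
p=blob(T,256,164,269,181,ros)
cv2.imwrite("pics/s2.png",cv2.resize(S["image"][150:215,290:420,::-1],None,fx=6,fy=6,interpolation=cv2.INTER_CUBIC))
print(proj(S,[.5586,.174,.085]),proj(S,[.544,.1456,.07]))
for z in(.122,.125,.128,.131): print(z,proj(S,[.736,.011,z]))
```

```text
glassT (np.float64(372.92736264766546), np.float64(168.97906900431278)) (array([372.93, 168.98]), array([20.02, 20.74])) [ 0.56866693 -0.14630341  0.04      ]
glassS (np.float64(355.01913787457016), np.float64(260.8120394629114)) (array([354.84, 260.7 ]), array([18.88, 26.63]))
(array([ 0.56767856, -0.146113  ,  0.04122684]), np.float64(0.0014815319723999873))
handle [[0.4534, -0.0731, 0.044], [0.5333, -0.1165, 0.044], [0.5253, -0.131, 0.044], [0.4456, -0.0875, 0.044]] [ 0.48923865 -0.10193306  0.044     ]
peg (array([253.09, 203.53]), array([5.43, 7.24])) 32.9375 (array([303.17, 166.31]), array([ 3.94, 10.99])) (np.float64(303.24225663716817), np.float64(166.53152654867256)) 28.25
(np.float64(303.3648419459439), np.float64(163.55168744356862))
(np.float64(332.6436330541409), np.float64(170.86055324443987)) (np.float64(329.5739201520159), np.float64(180.66748411959287))
0.122 (np.float64(401.90680623305593), np.float64(193.41593262084558))
0.125 (np.float64(402.08151615901835), np.float64(192.71872511502823))
0.128 (np.float64(402.256966221184), np.float64(192.0185639789956))
0.131 (np.float64(402.43316113277456), np.float64(191.31543040389332))
```

View pics/s2.png

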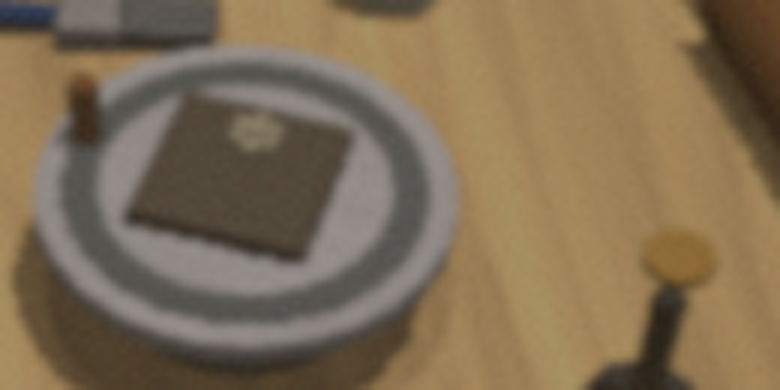

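```bash
cat > d.py <<'E'
import sys,numpy as np
from station import ctrl
s=ctrl.get_state();R=np.array(s["eef_rot"]);p=np.array(s["tool_pos"])
for a in sys.argv[1:]:
    t=np.array(eval(a));print(a,(R.T@(t-p)).round(4))
E
python3 d.py "[.465,.1933,.2]" "[.465,.1933,.14]" "[.465,.1933,.097]"
```

```text
[.465,.1933,.2] [-0.3747 -0.2382  0.0217]
[.465,.1933,.14] [-0.3747 -0.2381  0.0817]
[.465,.1933,.097] [-0.3747 -0.2381  0.1247]
```

Call:
move_arm([
  {"x":-0.04,"y":-0.025,"z":0,"fingers":1},
  {"x":-0.08,"y":-0.05,"z":0,"fingers":1},
  {"x":-0.12,"y":-0.075,"z":0.005,"fingers":1},
  {"x":-0.16,"y":-0.1,"z":0.01,"fingers":1},
  {"x":-0.2,"y":-0.125,"z":0.02,"fingers":1},
], newtons=6)

```text
$.steps[0]: bad value
```

Call:
move_arm([
  {"x":-0.04,"y":-0.026,"z":0,"fingers":1},
  {"x":-0.08,"y":-0.052,"z":0,"fingers":1},
  {"x":-0.12,"y":-0.078,"z":0,"fingers":1},
  {"x":-0.16,"y":-0.104,"z":0,"fingers":1},
  {"x":-0.1747,"y":-0.1131,"z":0.02,"fingers":1},
])

```text
$.steps[0]: bad value
```

```bash
python3 d.py "[.465,.1933,.097]"
python3 - <<'E'
from h import *
s=ctrl.capture("top");cv2.imwrite("pics/t1.png",cv2.resize(s["image"][120:240,200:340,::-1],None,fx=4,fy=4))
s=ctrl.capture("side");cv2.imwrite("pics/s3.png",cv2.resize(s["image"][80:240,240:440,::-1],None,fx=4,fy=3.75))
E
```

```text
[.465,.1933,.097] [-0.3747 -0.2381  0.1247]
```

View pics/s3.png

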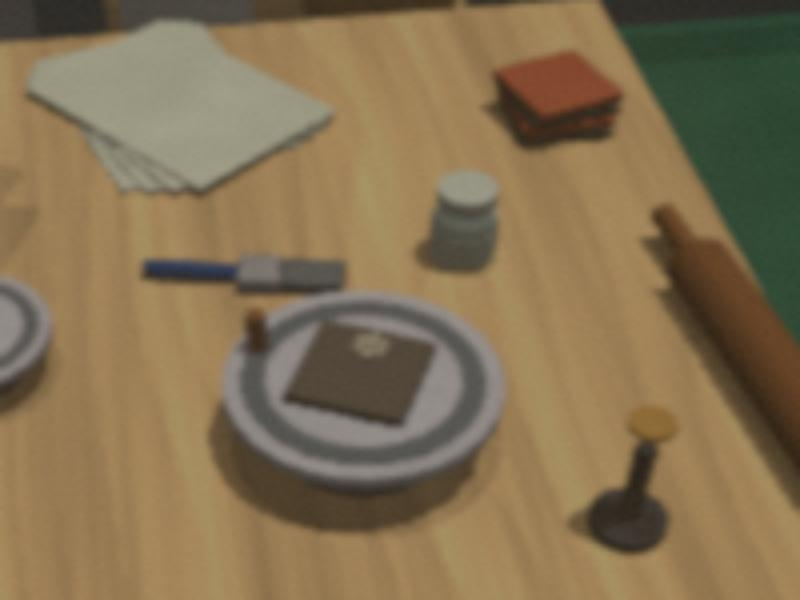

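Nothing moved: both calls were refused, probably because "yaw" is required in every row. I retry with it.

Call:
move_arm([
  {"x":-0.04,"y":-0.025,"z":0,"yaw":0,"fingers":1},
  {"x":-0.08,"y":-0.05,"z":0,"yaw":0,"fingers":1},
  {"x":-0.12,"y":-0.075,"z":0.005,"yaw":0,"fingers":1},
  {"x":-0.16,"y":-0.1,"z":0.01,"yaw":0,"fingers":1},
  {"x":-0.2,"y":-0.125,"z":0.02,"yaw":0,"fingers":1},
], newtons=6)

```text
time: 0.8
tool_pos: [0.339, 0.3571, 0.2024]
eef_rot: [[-0.944, 0.331, 0.002], [0.331, 0.944, 0.002], [-0.001, 0.002, -1.0]]
wrist_force: [-0.2, 0.5, 0.4]
gripper_width: 0.0918
```

Call:
move_arm([
  {"x":-0.04,"y":-0.026,"z":0,"yaw":0,"fingers":1},
  {"x":-0.08,"y":-0.052,"z":0,"yaw":0,"fingers":1},
  {"x":-0.12,"y":-0.078,"z":0,"yaw":0,"fingers":1},
  {"x":-0.16,"y":-0.104,"z":0,"yaw":0,"fingers":1},
  {"x":-0.1747,"y":-0.1131,"z":0.02,"yaw":0,"fingers":1},
])

```text
time: 1.3
tool_pos: [0.4691, 0.1913, 0.184]
eef_rot: [[-0.942, 0.335, 0.007], [0.335, 0.942, 0.001], [-0.006, 0.004, -1.0]]
wrist_force: [-0.9, 0.9, 0.4]
gripper_width: 0.0913
```

```bash
python3 - <<'E'
from h import *
s=ctrl.capture("top");cv2.imwrite("pics/t1.png",cv2.resize(s["image"][120:240,200:340,::-1],None,fx=4,fy=4))
s=ctrl.capture("side");cv2.imwrite("pics/s3.png",cv2.resize(s["image"][80:240,240:440,::-1],None,fx=4,fy=3.75))
E
python3 d.py "[.465,.1933,.097]"
```

```text
[.465,.1933,.097] [0.0006 0.0021 0.083 ]
```

View pics/s3.png

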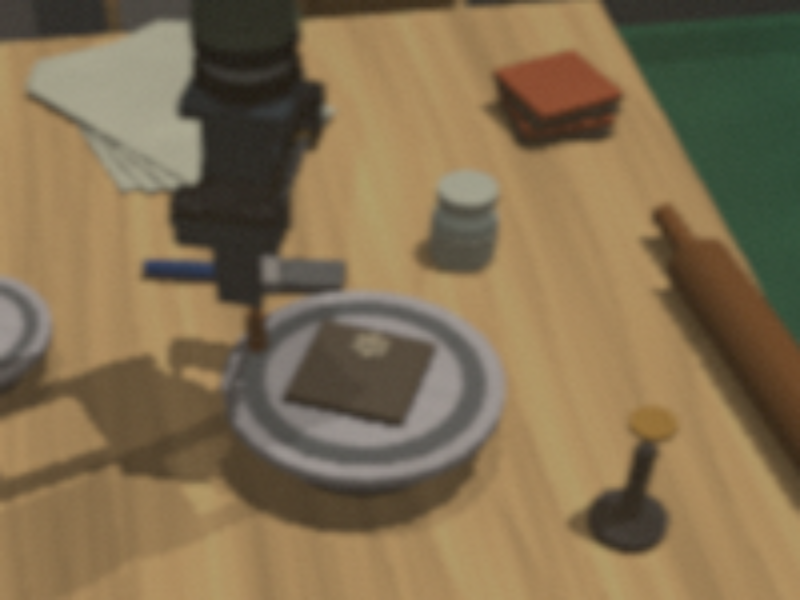

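The gripper is above the peg, which shows at about (303,167) in the side view. I descend and close.

Call:
move_arm([
  {"x":0.0005,"y":0.002,"z":0.025,"yaw":0,"fingers":1},
  {"x":0.0005,"y":0.002,"z":0.05,"yaw":0,"fingers":1},
  {"x":0.0005,"y":0.002,"z":0.075,"yaw":0,"fingers":1},
  {"x":0.0005,"y":0.002,"z":0.084,"yaw":0,"fingers":1},
  {"x":0.0005,"y":0.002,"z":0.084,"yaw":0,"fingers":0.5},
])

```text
time: 1.9
tool_pos: [0.4643, 0.1962, 0.0973]
eef_rot: [[-0.944, 0.331, -0.002], [0.331, 0.944, -0.001], [0.002, -0.001, -1.0]]
wrist_force: [0.4, -0.7, 0.5]
gripper_width: 0.0862
```

Call:
move_arm([
  {"x":0,"y":0,"z":0,"yaw":0,"fingers":0.3},
  {"x":0,"y":0,"z":0,"yaw":0,"fingers":0.1},
  {"x":0,"y":0,"z":0,"yaw":0,"fingers":0.1},
  {"x":0,"y":0,"z":0,"yaw":0,"fingers":0.1},
  {"x":0,"y":0,"z":0,"yaw":0,"fingers":0.1},
])

```text
time: 2.4
tool_pos: [0.4655, 0.1958, 0.0983]
eef_rot: [[-0.943, 0.331, 0.001], [0.331, 0.943, 0.0], [-0.001, 0.001, -1.0]]
wrist_force: [0.5, 0.1, 0.9]
gripper_width: 0.0463
```

Run:
```python
from h import *
s=ctrl.capture("top");cv2.imwrite("pics/t2.png",cv2.resize(s["image"][120:240,200:340,::-1],None,fx=4,fy=4))
s=ctrl.capture("side");cv2.imwrite("pics/s4.png",cv2.resize(s["image"][120:240,260:420,::-1],None,fx=5,fy=5))
s=ctrl.get_state();print({k:np.round(s[k],4).tolist() for k in s if k!="tau"})
```

```text
{'time': 2.5, 'qpos': [21.5008, 18.7417, 108.9556, 0.0052, 52.2823, -49.1409], 'joint_vel': [-0.1584, 0.188, 0.182, -0.0258, -0.1342, -0.1221], 'tool_pos': [0.4655, 0.1957, 0.0981], 'eef_rot': [[-0.9434, 0.3315, 0.0003], [0.3315, 0.9434, 0.0002], [-0.0002, 0.0003, -1.0]], 'wrist_force': [-0.3274, 0.1258, 0.1289], 'torque': [0.011, -0.036, 0.0358], 'gripper_width': 0.0375}
```

View pics/s4.png

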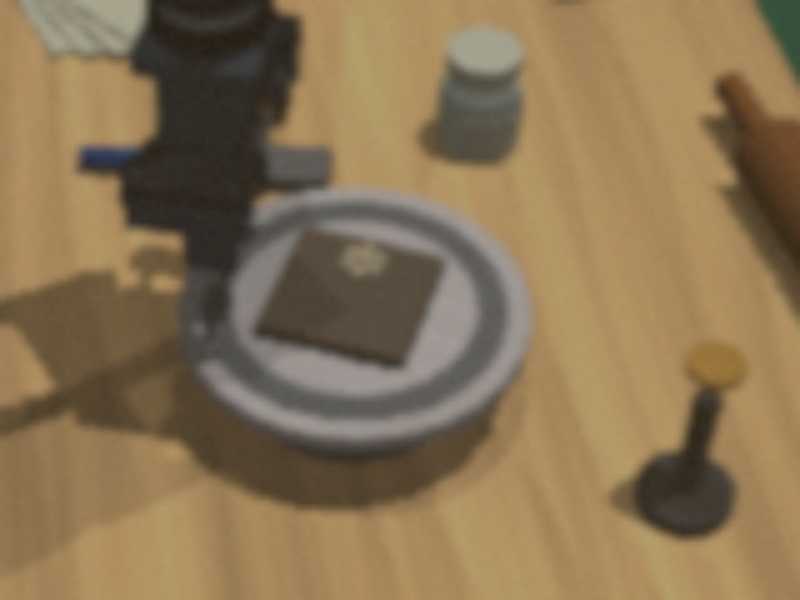

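The fingers straddle the peg and are still closing, at 37 mm.

Call:
move_arm([
  {"x":0,"y":0,"z":0,"yaw":0,"fingers":0.05},
  {"x":0,"y":0,"z":0,"yaw":0,"fingers":0.05},
  {"x":0,"y":0,"z":0,"yaw":0,"fingers":0.05},
  {"x":0,"y":0,"z":0,"yaw":0,"fingers":0.05},
])

```text
time: 2.9
tool_pos: [0.4654, 0.1958, 0.0979]
eef_rot: [[-0.943, 0.331, -0.0], [0.331, 0.943, 0.0], [0.0, 0.0, -1.0]]
wrist_force: [0.4, 0.2, -0.1]
gripper_width: 0.0177
```

Run:
```python
from h import *
s=ctrl.get_state();print({k:np.round(s[k],4).tolist() for k in s if k!="tau"})
R=np.array(s["eef_rot"]);A=np.array([.5439,.1456,0]);p=np.array(s["tool_pos"]);d=p-A;print(np.hypot(d[0],d[1]),np.degrees(np.arctan2(d[1],d[0])))
```

```text
{'time': 2.9, 'qpos': [21.5074, 18.7598, 108.9618, 0.0083, 52.2769, -49.1427], 'joint_vel': [-0.0141, 0.0374, -0.0171, 0.0098, -0.0371, 0.0758], 'tool_pos': [0.4654, 0.1958, 0.0979], 'eef_rot': [[-0.9435, 0.3314, -0.0], [0.3314, 0.9435, 0.0001], [0.0001, 0.0001, -1.0]], 'wrist_force': [0.3861, 0.216, -0.051], 'torque': [-0.0318, 0.0096, -0.0088], 'gripper_width': 0.0177}
0.09318792272147525 147.41275130276304
```

The peg is gripped (width 17.7 mm). Next I work out waypoints for a circle of 95 mm radius, with the tool orientation fixed.

Run:
```python
import numpy as np
R=np.array([[-.9435,.3314],[.3314,.9435]])
u=lambda a:.095*np.array([np.cos(np.radians(a)),np.sin(np.radians(a))])
angs=[[2,6,12,20,29]]+[[9,18,27,36,45]]*7+[[6,10,13,15,16]]
t=147.4
for a in angs:
    print(round(t,1),[(R.T@(u(t+k)-u(t))).round(4).tolist() for k in a]);t+=a[-1]
print(t-147.4)
```

```text
147.4 [[0.0007, -0.0032], [0.0018, -0.0098], [0.0025, -0.0197], [0.0019, -0.0329], [-0.001, -0.0476]]
176.4 [[-0.0052, -0.014], [-0.0124, -0.027], [-0.0217, -0.0387], [-0.0326, -0.0488], [-0.045, -0.0571]]
221.4 [[-0.0135, -0.0062], [-0.0279, -0.0103], [-0.0427, -0.012], [-0.0576, -0.0115], [-0.0722, -0.0085]]
266.4 [[-0.014, 0.0052], [-0.027, 0.0124], [-0.0387, 0.0217], [-0.0488, 0.0326], [-0.0571, 0.045]]
311.4 [[-0.0062, 0.0135], [-0.0103, 0.0279], [-0.012, 0.0427], [-0.0115, 0.0576], [-0.0085, 0.0722]]
356.4 [[0.0052, 0.014], [0.0124, 0.027], [0.0217, 0.0387], [0.0326, 0.0488], [0.045, 0.0571]]
401.4 [[0.0135, 0.0062], [0.0279, 0.0103], [0.0427, 0.012], [0.0576, 0.0115], [0.0722, 0.0085]]
446.4 [[0.014, -0.0052], [0.027, -0.0124], [0.0387, -0.0217], [0.0488, -0.0326], [0.0571, -0.045]]
491.4 [[0.0044, -0.0089], [0.0068, -0.0151], [0.0083, -0.0198], [0.0092, -0.023], [0.0096, -0.0246]]
360.0
```

Call:
move_arm([
  {"x":0.0007,"y":-0.0032,"z":0,"yaw":0,"fingers":0.05},
  {"x":0.0018,"y":-0.0098,"z":0,"yaw":0,"fingers":0.05},
  {"x":0.0025,"y":-0.0197,"z":0,"yaw":0,"fingers":0.05},
  {"x":0.0019,"y":-0.0329,"z":0,"yaw":0,"fingers":0.05},
  {"x":-0.001,"y":-0.0476,"z":0,"yaw":0,"fingers":0.05},
])

```text
time: 3.4
tool_pos: [0.4499, 0.1493, 0.098]
eef_rot: [[-0.944, 0.331, -0.0], [0.331, 0.944, -0.0], [0.0, -0.0, -1.0]]
wrist_force: [-0.3, 1.5, 0.4]
gripper_width: 0.0176
```

Call:
move_arm([
  {"x":-0.0052,"y":-0.014,"z":0,"yaw":0,"fingers":0.05},
  {"x":-0.0124,"y":-0.027,"z":0,"yaw":0,"fingers":0.05},
  {"x":-0.0217,"y":-0.0387,"z":0,"yaw":0,"fingers":0.05},
  {"x":-0.0326,"y":-0.0488,"z":0,"yaw":0,"fingers":0.05},
  {"x":-0.045,"y":-0.0571,"z":0,"yaw":0,"fingers":0.05},
])

```text
time: 3.9
tool_pos: [0.4739, 0.0801, 0.0981]
eef_rot: [[-0.943, 0.332, -0.0], [0.332, 0.943, 0.0], [0.0, 0.0, -1.0]]
wrist_force: [1.3, 3.7, -1.3]
gripper_width: 0.0174
```

Run:
```python
from h import *
s=ctrl.capture("side");cv2.imwrite("pics/s5.png",cv2.resize(s["image"][120:240,260:420,::-1],None,fx=5,fy=5))
s=ctrl.get_state();print(s["wrist_force"],s["tool_pos"])
```

```text
[ 1.73108975 -3.38279768  0.51372335] [0.47580451 0.07821884 0.09809616]
```

View pics/s5.png

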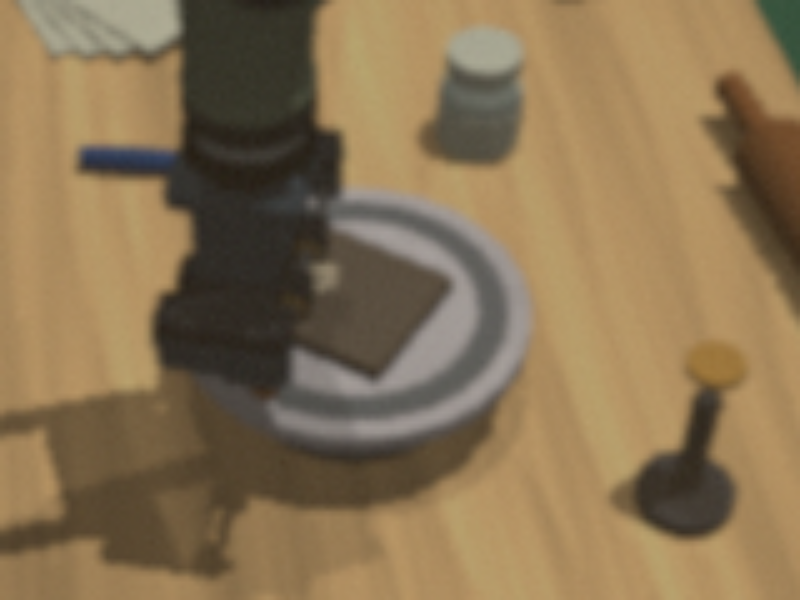

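The plate turned with the tile, and the peg is still in the jaws at about crop (268,385). I continue.

Call:
move_arm([
  {"x":-0.0135,"y":-0.0055,"z":0,"yaw":0,"fingers":0.05},
  {"x":-0.0279,"y":-0.009,"z":0,"yaw":0,"fingers":0.05},
  {"x":-0.0427,"y":-0.0105,"z":0,"yaw":0,"fingers":0.05},
  {"x":-0.0576,"y":-0.01,"z":0,"yaw":0,"fingers":0.05},
  {"x":-0.0722,"y":-0.007,"z":0,"yaw":0,"fingers":0.05},
])

```text
time: 4.45
tool_pos: [0.5412, 0.0512, 0.0979]
eef_rot: [[-0.943, 0.332, 0.0], [0.332, 0.943, 0.001], [0.0, 0.001, -1.0]]
wrist_force: [-2.4, 5.3, 3.3]
gripper_width: 0.0177
```

Run:
```python
from h import *
s=ctrl.capture("side");cv2.imwrite("pics/s6.png",cv2.resize(s["image"][120:240,260:420,::-1],None,fx=5,fy=5))
s=ctrl.get_state();print(s["wrist_force"],s["tool_pos"])
```

```text
[ 4.55941649  1.64075176 -1.40529697] [0.5446824  0.05121448 0.09799337]
```

View pics/s6.png

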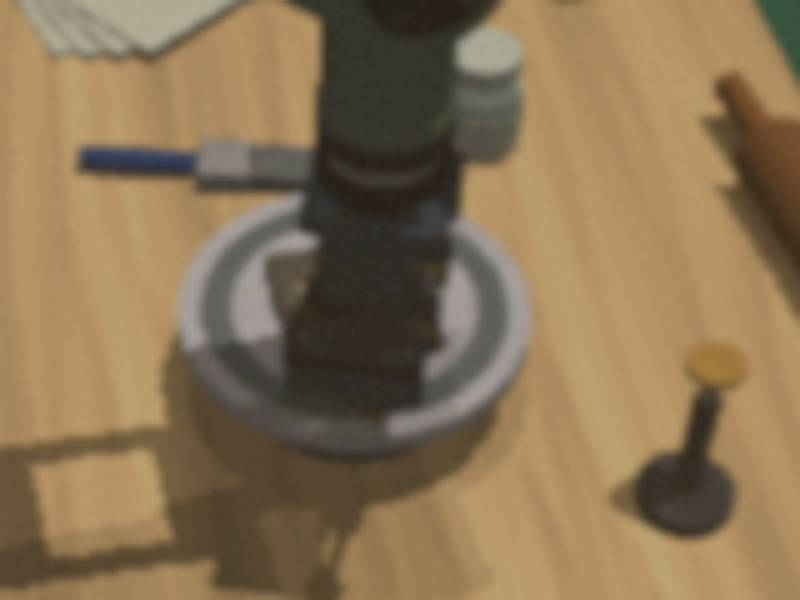

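Call:
move_arm([
  {"x":-0.014,"y":0.0052,"z":0,"yaw":0,"fingers":0.05},
  {"x":-0.027,"y":0.0124,"z":0,"yaw":0,"fingers":0.05},
  {"x":-0.0387,"y":0.0217,"z":0,"yaw":0,"fingers":0.05},
  {"x":-0.0488,"y":0.0326,"z":0,"yaw":0,"fingers":0.05},
  {"x":-0.0571,"y":0.045,"z":0,"yaw":0,"fingers":0.05},
])

```text
time: 5.0
tool_pos: [0.6112, 0.0721, 0.0978]
eef_rot: [[-0.944, 0.33, 0.003], [0.33, 0.944, -0.005], [-0.004, -0.004, -1.0]]
wrist_force: [1.4, -5.0, 1.6]
gripper_width: 0.0179
```

Run:
```python
from h import *
s=ctrl.capture("side");cv2.imwrite("pics/s7.png",cv2.resize(s["image"][120:240,260:420,::-1],None,fx=5,fy=5))
s=ctrl.get_state();print(s["wrist_force"],s["tool_pos"])
```

```text
[ 6.30685786 -1.14969285 -1.66434147] [0.61363249 0.07451878 0.09785971]
```

View pics/s7.png

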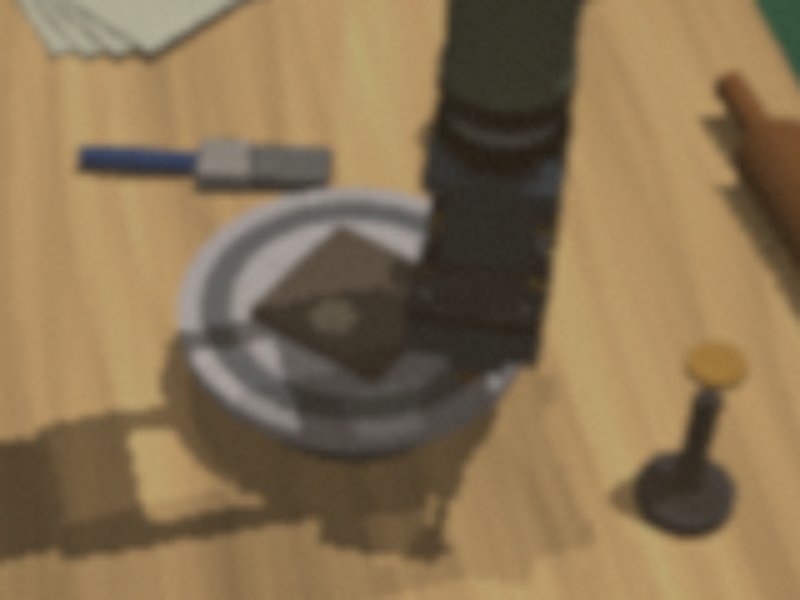

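Call:
move_arm([
  {"x":-0.007,"y":0.0135,"z":0,"yaw":0,"fingers":0.05},
  {"x":-0.0115,"y":0.0279,"z":0,"yaw":0,"fingers":0.05},
  {"x":-0.0135,"y":0.0427,"z":0,"yaw":0,"fingers":0.05},
  {"x":-0.013,"y":0.0576,"z":0,"yaw":0,"fingers":0.05},
  {"x":-0.01,"y":0.0722,"z":0,"yaw":0,"fingers":0.05},
])

```text
time: 5.55
tool_pos: [0.6423, 0.1407, 0.0978]
eef_rot: [[-0.944, 0.331, -0.0], [0.331, 0.944, -0.0], [0.0, -0.0, -1.0]]
wrist_force: [1.2, -2.3, 0.3]
gripper_width: 0.0178
```

Call:
move_arm([
  {"x":0.0052,"y":0.014,"z":0,"yaw":0,"fingers":0.05},
  {"x":0.0124,"y":0.027,"z":0,"yaw":0,"fingers":0.05},
  {"x":0.0217,"y":0.0387,"z":0,"yaw":0,"fingers":0.05},
  {"x":0.0326,"y":0.0488,"z":0,"yaw":0,"fingers":0.05},
  {"x":0.045,"y":0.0571,"z":0,"yaw":0,"fingers":0.05},
])

```text
time: 6.05
tool_pos: [0.6176, 0.2094, 0.0979]
eef_rot: [[-0.944, 0.331, -0.0], [0.331, 0.944, -0.0], [0.0, -0.0, -1.0]]
wrist_force: [1.1, -2.3, -0.2]
gripper_width: 0.0179
```

Run:
```python
from h import *
s=ctrl.capture("side");cv2.imwrite("pics/s8.png",cv2.resize(s["image"][90:240,260:420,::-1],None,fx=4,fy=4))
s=ctrl.get_state();print(s["wrist_force"],s["tool_pos"])
```

```text
[-2.34982873  2.22487267 -0.6238271 ] [0.61551778 0.2117299  0.09792966]
```

View pics/s8.png

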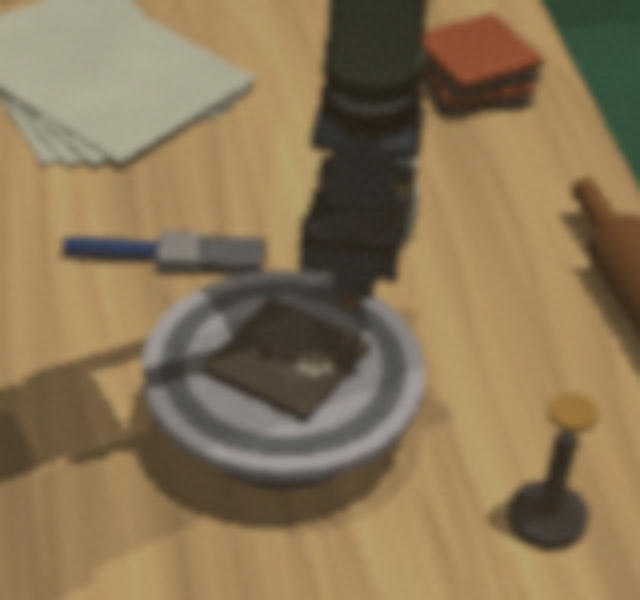

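The peg is still held and the tile is carried along at about crop (290,355). I continue.

Call:
move_arm([
  {"x":0.0135,"y":0.0062,"z":0,"yaw":0,"fingers":0.05},
  {"x":0.0279,"y":0.01,"z":0,"yaw":0,"fingers":0.05},
  {"x":0.0427,"y":0.0115,"z":0,"yaw":0,"fingers":0.05},
  {"x":0.0576,"y":0.011,"z":0,"yaw":0,"fingers":0.05},
  {"x":0.0722,"y":0.008,"z":0,"yaw":0,"fingers":0.05},
])

```text
time: 6.6
tool_pos: [0.552, 0.2414, 0.0979]
eef_rot: [[-0.943, 0.332, 0.001], [0.332, 0.943, 0.003], [-0.0, 0.003, -1.0]]
wrist_force: [1.8, 2.3, -2.2]
gripper_width: 0.0176
```

Call:
move_arm([
  {"x":0.014,"y":-0.0052,"z":0,"yaw":0,"fingers":0.05},
  {"x":0.027,"y":-0.0124,"z":0,"yaw":0,"fingers":0.05},
  {"x":0.0387,"y":-0.0217,"z":0,"yaw":0,"fingers":0.05},
  {"x":0.0488,"y":-0.0326,"z":0,"yaw":0,"fingers":0.05},
  {"x":0.0571,"y":-0.045,"z":0,"yaw":0,"fingers":0.05},
])

```text
time: 7.1
tool_pos: [0.4816, 0.2197, 0.0982]
eef_rot: [[-0.943, 0.333, -0.002], [0.333, 0.943, 0.006], [0.004, 0.005, -1.0]]
wrist_force: [-1.0, 0.5, -0.7]
gripper_width: 0.0175
```

```bash
python3 - <<'E'
from h import *
s=ctrl.capture("side");cv2.imwrite("pics/s9.png",cv2.resize(s["image"][90:240,260:420,::-1],None,fx=4,fy=4))
s=ctrl.get_state();print(s["wrist_force"],s["tool_pos"])
E
python3 d.py "[.4654,.1958,.0979]" "[.4645,.1935,.0979]"
```

```text
[-6.95499791  0.34674626  5.4359968 ] [0.47842848 0.2163049  0.09794689]
[.4654,.1958,.0979] [ 0.0055 -0.0237  0.0001]
[.4645,.1935,.0979] [ 0.0056 -0.0261  0.0001]
```

View pics/s9.png

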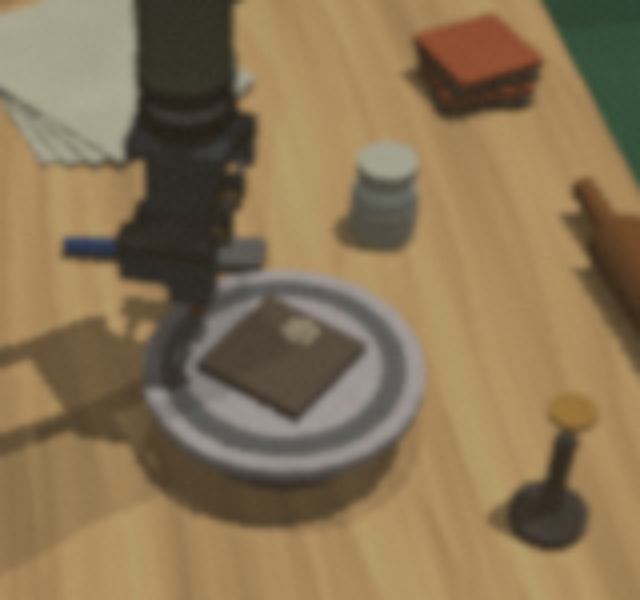

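Call:
move_arm([
  {"x":0.0035,"y":-0.009,"z":0,"yaw":0,"fingers":0.05},
  {"x":0.005,"y":-0.016,"z":0,"yaw":0,"fingers":0.05},
  {"x":0.006,"y":-0.0215,"z":0,"yaw":0,"fingers":0.05},
  {"x":0.006,"y":-0.025,"z":0,"yaw":0,"fingers":0.05},
  {"x":0.006,"y":-0.025,"z":0,"yaw":0,"fingers":0.05},
])

```text
time: 7.65
tool_pos: [0.4655, 0.1953, 0.0978]
eef_rot: [[-0.943, 0.334, -0.008], [0.334, 0.943, 0.002], [0.008, -0.001, -1.0]]
wrist_force: [-6.7, 4.0, 3.7]
gripper_width: 0.0177
```

Call:
move_arm([
  {"x":0,"y":0,"z":0,"yaw":0,"fingers":0.05},
  {"x":0,"y":0,"z":0,"yaw":0,"fingers":0.6},
  {"x":0,"y":0,"z":0,"yaw":0,"fingers":0.6},
  {"x":0,"y":0,"z":0,"yaw":0,"fingers":0.6},
  {"x":0,"y":0,"z":0,"yaw":0,"fingers":0.6},
])

```text
time: 8.15
tool_pos: [0.4703, 0.1947, 0.098]
eef_rot: [[-0.943, 0.332, 0.0], [0.332, 0.943, 0.0], [-0.0, 0.0, -1.0]]
wrist_force: [0.3, 0.0, -0.8]
gripper_width: 0.0468
```

Call:
move_arm([
  {"x":0,"y":0,"z":-0.02,"yaw":0,"fingers":0.6},
  {"x":0,"y":0,"z":-0.05,"yaw":0,"fingers":0.6},
  {"x":0,"y":0,"z":-0.08,"yaw":0,"fingers":0.6},
  {"x":0,"y":-0.02,"z":-0.1,"yaw":0,"fingers":0.6},
  {"x":0,"y":-0.07,"z":-0.1,"yaw":0,"fingers":0.6},
])

```text
time: 8.65
tool_pos: [0.4504, 0.1304, 0.2009]
eef_rot: [[-0.945, 0.328, 0.008], [0.328, 0.945, 0.003], [-0.007, 0.006, -1.0]]
wrist_force: [0.7, -1.4, -0.3]
gripper_width: 0.0549
```

```bash
python3 d.py "[.505,-.1115,.17]" "[.505,-.1115,.026]";python3 - <<'E'
import sys
from h import *
T=ctrl.capture("top");cv2.imwrite("pics/t3.png",cv2.resize(T["image"][85:225,215:405,::-1],None,fx=4,fy=4,interpolation=cv2.INTER_CUBIC))
s=ctrl.get_state();print(s["qpos"])
l=np.array([.876,-.483]);R=np.array(s["eef_rot"]);print("need y dir perp to l; tool y",R[:2,1],"loupe y",[.483,.876], "yaw ang world diff",np.degrees(np.arctan2(.876,.483)-np.arctan2(R[1,1],R[0,1])))
E
```

```text
[.505,-.1115,.17] [-0.1307 -0.2107  0.0307]
[.505,-.1115,.026] [-0.1297 -0.2115  0.1746]
[ 14.19591682   9.10114506 105.72578209  -0.31028148  65.29555112
 -56.34423609]
need y dir perp to l; tool y [0.33100406 0.94361456] loupe y [0.483, 0.876] yaw ang world diff -9.541008518381465
```

View pics/t3.png

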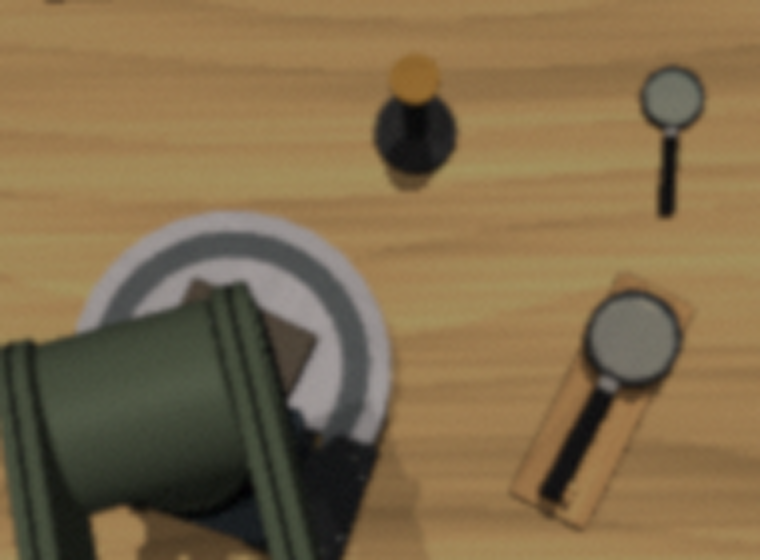

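The wheel has been released. The brush, the jar and the loupe on its rest look undisturbed; the arm hides the peg for now. I move to above the loupe.

Call:
move_arm([
  {"x":-0.022,"y":-0.035,"z":0,"yaw":2,"fingers":0.6},
  {"x":-0.044,"y":-0.07,"z":0,"yaw":4,"fingers":0.6},
  {"x":-0.066,"y":-0.105,"z":0,"yaw":6,"fingers":0.6},
  {"x":-0.088,"y":-0.14,"z":0,"yaw":8,"fingers":0.6},
  {"x":-0.11,"y":-0.175,"z":0.01,"yaw":9.5,"fingers":0.6},
])

```text
time: 9.2
tool_pos: [0.4938, -0.0748, 0.1888]
eef_rot: [[-0.875, 0.484, 0.003], [0.484, 0.875, -0.0], [-0.003, 0.001, -1.0]]
wrist_force: [-0.2, -0.8, -0.6]
gripper_width: 0.0549
```

```bash
python3 - <<'E'
from meas import *
T=ctrl.capture("top");np.save("top1.npy",T,allow_pickle=True)
S=ctrl.capture("side");cv2.imwrite("pics/s10.png",cv2.resize(S["image"][100:290,270:440,::-1],None,fx=3.1,fy=3.1,interpolation=cv2.INTER_CUBIC))
cv2.imwrite("pics/t4.png",cv2.resize(T["image"][85:225,215:405,::-1],None,fx=4,fy=4,interpolation=cv2.INTER_CUBIC))
E
python3 d.py "[.505,-.1115,.1]" "[.505,-.1115,.028]"
```

```text
[.505,-.1115,.1] [-0.0273 -0.0243  0.0867]
[.505,-.1115,.028] [-0.0274 -0.0242  0.1587]
```

View pics/t4.png

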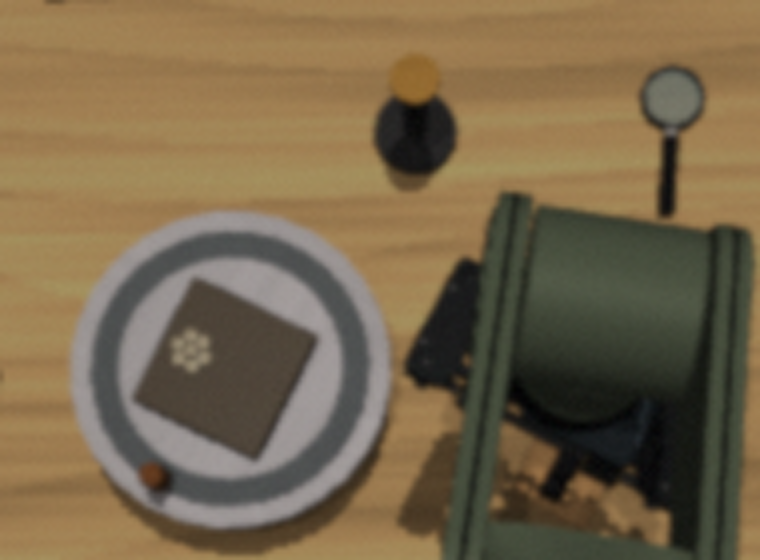

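View pics/s10.png

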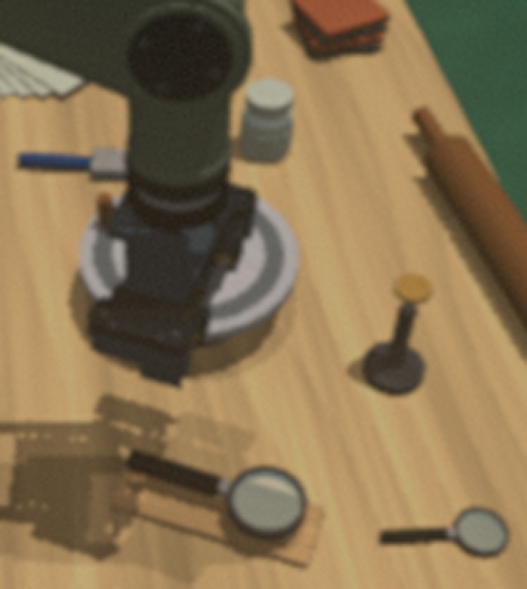

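Peg top now at crop (153,476), i.e. pixel (253,204), which is its starting pixel. I measure the peg and rosette again and go down to the loupe.

Run:
```python
from meas import *
T=load("top1.npy")
peg=lambda H,s,v,i:(i[...,0]>i[...,2]*1.7)&(i[...,2]<62)
p=blob(T,245,195,262,212,peg);print("peg",onz(T,*p[0],.112))
ros=lambda H,s,v,i:cv2.morphologyEx((v>85).astype(np.uint8),cv2.MORPH_CLOSE,np.ones((13,13)))>0
r=blob(T,256,164,270,181,ros);print("ros",r[0],r[1],onz(T,*r[0],.085))
```

```text
peg [0.46404896 0.19304262 0.112     ]
ros (np.float64(261.42784738041), np.float64(171.35802961275627)) 137.1875 [0.55825466 0.17433336 0.085     ]
```

Call:
move_arm([
  {"x":-0.014,"y":-0.012,"z":0.02,"yaw":0,"fingers":0.6},
  {"x":-0.0273,"y":-0.0242,"z":0.04,"yaw":0,"fingers":0.6},
  {"x":-0.0273,"y":-0.0242,"z":0.08,"yaw":0,"fingers":0.6},
  {"x":-0.0273,"y":-0.0242,"z":0.1,"yaw":0,"fingers":0.6},
  {"x":-0.0273,"y":-0.0242,"z":0.1,"yaw":0,"fingers":0.6},
])

```text
time: 9.8
tool_pos: [0.5026, -0.1062, 0.0851]
eef_rot: [[-0.876, 0.483, -0.007], [0.483, 0.876, 0.002], [0.007, -0.002, -1.0]]
wrist_force: [-0.4, -1.0, -0.1]
gripper_width: 0.0545
```

```bash
python3 - <<'E'
from h import *
S=ctrl.capture("side");cv2.imwrite("pics/s11.png",cv2.resize(S["image"][190:290,290:420,::-1],None,fx=5,fy=5,interpolation=cv2.INTER_CUBIC))
E
python3 d.py "[.505,-.1115,.0265]"
```

```text
[.505,-.1115,.0265] [-0.0033 -0.0039  0.0605]
```

View pics/s11.png

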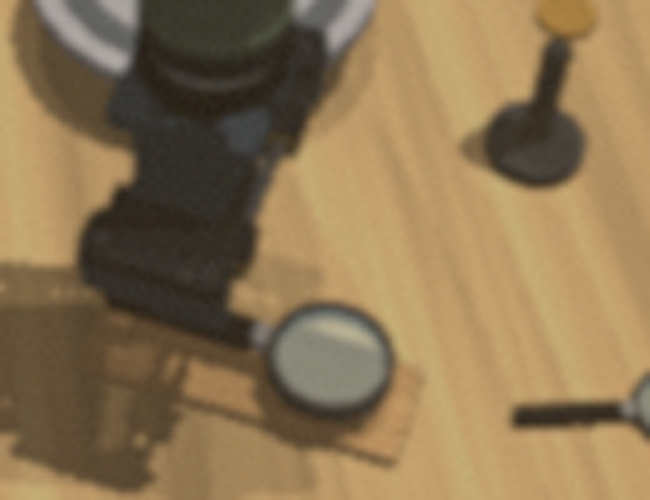

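Call:
move_arm([
  {"x":-0.003,"y":-0.004,"z":0.015,"yaw":0,"fingers":0.6},
  {"x":-0.003,"y":-0.004,"z":0.035,"yaw":0,"fingers":0.6},
  {"x":-0.003,"y":-0.004,"z":0.053,"yaw":0,"fingers":0.6},
  {"x":-0.003,"y":-0.004,"z":0.0605,"yaw":0,"fingers":0.6},
  {"x":-0.003,"y":-0.004,"z":0.0605,"yaw":0,"fingers":0.6},
])

```text
time: 10.35
tool_pos: [0.5061, -0.112, 0.0278]
eef_rot: [[-0.876, 0.482, 0.0], [0.482, 0.876, 0.0], [-0.0, 0.0, -1.0]]
wrist_force: [-0.9, 0.1, 0.4]
gripper_width: 0.0547
```

Run:
```python
from h import *
S=ctrl.capture("side");cv2.imwrite("pics/s12.png",cv2.resize(S["image"][190:290,290:420,::-1],None,fx=5,fy=5,interpolation=cv2.INTER_CUBIC))
s=ctrl.get_state();print(s["wrist_force"],s["tool_pos"])
```

```text
[-0.35401702 -0.40779163  0.38500593] [ 0.50658964 -0.1121649   0.02837046]
```

View pics/s12.png

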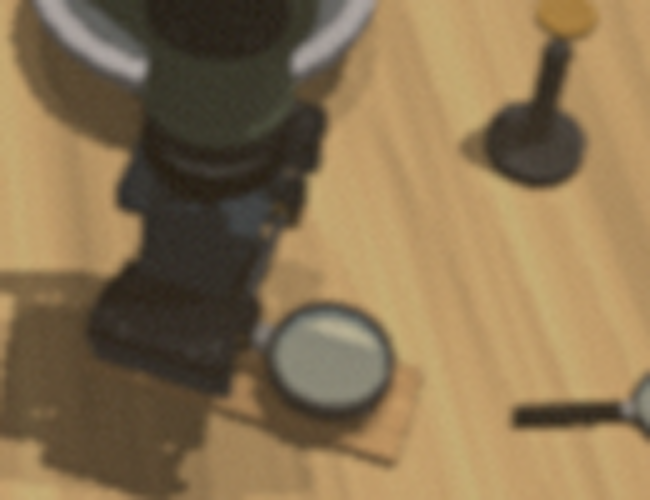

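The jaws straddle the handle, with the lens undisturbed at crop (330,357). I close.

Call:
move_arm([
  {"x":0,"y":0,"z":0.001,"yaw":0,"fingers":0.1},
  {"x":0,"y":0,"z":0.001,"yaw":0,"fingers":0.1},
  {"x":0,"y":0,"z":0.001,"yaw":0,"fingers":0.1},
  {"x":0,"y":0,"z":0.001,"yaw":0,"fingers":0.1},
  {"x":0,"y":0,"z":0.001,"yaw":0,"fingers":0.05},
], newtons=10)

```text
time: 10.9
tool_pos: [0.5059, -0.1123, 0.0266]
eef_rot: [[-0.876, 0.483, 0.0], [0.483, 0.876, 0.0], [-0.0, 0.0, -1.0]]
wrist_force: [0.0, 0.4, 2.4]
gripper_width: 0.0179
```

Call:
move_arm([
  {"x":0,"y":0,"z":0,"yaw":0,"fingers":0.05},
  {"x":0,"y":0,"z":0,"yaw":0,"fingers":0.05},
  {"x":0,"y":0,"z":0,"yaw":0,"fingers":0},
  {"x":0,"y":0,"z":0,"yaw":0,"fingers":0},
  {"x":0,"y":0,"z":0,"yaw":0,"fingers":0},
], newtons=30)

```text
time: 11.4
tool_pos: [0.5059, -0.1123, 0.0266]
eef_rot: [[-0.876, 0.483, 0.0], [0.483, 0.876, 0.0], [-0.0, 0.0, -1.0]]
wrist_force: [-0.5, 0.9, 3.8]
gripper_width: 0.0185
```

Call:
move_arm([
  {"x":0,"y":0,"z":-0.01,"yaw":0,"fingers":0},
  {"x":0,"y":0,"z":-0.03,"yaw":0,"fingers":0},
  {"x":0,"y":0,"z":-0.06,"yaw":0,"fingers":0},
  {"x":0,"y":0,"z":-0.1,"yaw":0,"fingers":0},
  {"x":0,"y":0,"z":-0.13,"yaw":0,"fingers":0},
])

```text
time: 11.9
tool_pos: [0.506, -0.1124, 0.1587]
eef_rot: [[-0.876, 0.483, 0.001], [0.483, 0.876, -0.0], [-0.001, 0.0, -1.0]]
wrist_force: [0.8, -0.6, -2.0]
gripper_width: 0.0177
```

Run:
```python
from h import *
S=ctrl.capture("side");cv2.imwrite("pics/s13.png",cv2.resize(S["image"][150:290,290:450,::-1],None,fx=4,fy=4,interpolation=cv2.INTER_CUBIC))
T=ctrl.capture("top");cv2.imwrite("pics/t5.png",cv2.resize(T["image"][85:225,215:405,::-1],None,fx=4,fy=4,interpolation=cv2.INTER_CUBIC))
s=ctrl.get_state();print(s["wrist_force"],s["tool_pos"],s["eef_rot"],s["gripper_width"],s["qpos"])
```

```text
[ 0.80501398 -0.97257686 -1.13970834] [ 0.50843755 -0.11296113  0.16099459] [[-0.87581634  0.48255658  0.00921339]
 [ 0.48255759  0.87586133 -0.00226035]
 [-0.0091604   0.00246634 -0.999955  ]] 0.017488737820062713 [-1.37913558e+01  1.59716582e+01  1.02446268e+02  7.66960559e-05
  6.10385227e+01 -7.49381394e+01]
```

View pics/s13.png

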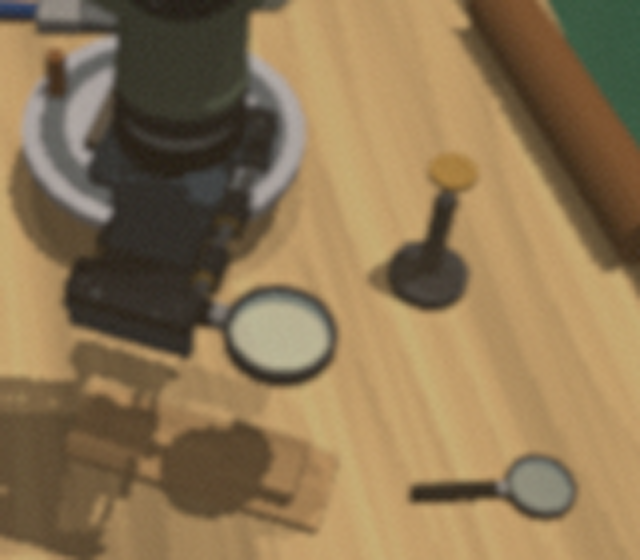

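View pics/t5.png

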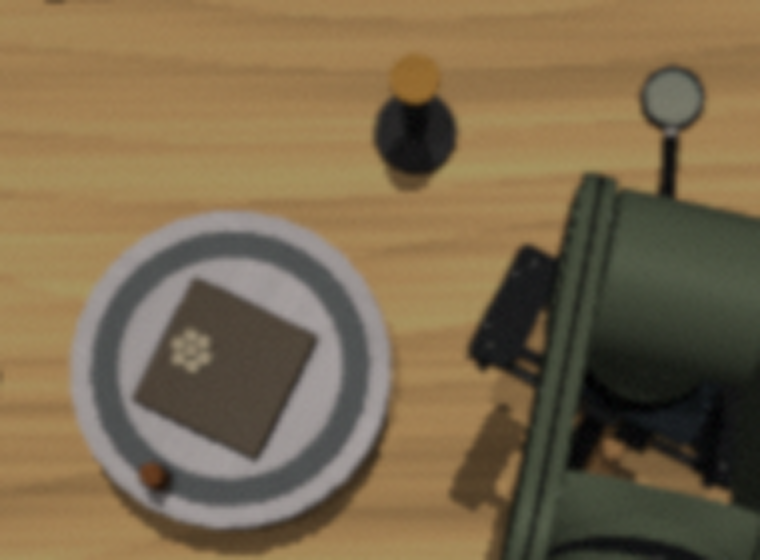

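The loupe is gripped, lifted and level, with the lens at crop (280,333); the tile and peg are unchanged in the top view. I move it over in two stages while turning the tool, so that the fingers stay clear of the peg.

Call:
move_arm([
  {"x":0.005,"y":0.01,"z":0,"yaw":-5,"fingers":0},
  {"x":0.016,"y":0.029,"z":0,"yaw":-13,"fingers":0},
  {"x":0.03,"y":0.055,"z":0,"yaw":-21,"fingers":0},
  {"x":0.045,"y":0.082,"z":0,"yaw":-29,"fingers":0},
  {"x":0.06,"y":0.109,"z":0,"yaw":-37,"fingers":0},
])

```text
time: 12.5
tool_pos: [0.5048, 0.0131, 0.1552]
eef_rot: [[-0.989, -0.147, -0.003], [-0.147, 0.989, -0.0], [0.002, 0.0, -1.0]]
wrist_force: [-0.5, -0.8, -0.9]
gripper_width: 0.0181
```

```bash
python3 d.py "[.5092,.1232,.15]"
```

```text
[.5092,.1232,.15] [-0.0206  0.1083  0.0052]
```

Call:
move_arm([
  {"x":-0.005,"y":0.025,"z":0,"yaw":-8,"fingers":0},
  {"x":-0.01,"y":0.05,"z":0,"yaw":-16,"fingers":0},
  {"x":-0.015,"y":0.075,"z":0,"yaw":-24,"fingers":0},
  {"x":-0.019,"y":0.096,"z":0,"yaw":-32,"fingers":0},
  {"x":-0.0206,"y":0.106,"z":0,"yaw":-37.5,"fingers":0},
])

```text
time: 13.0
tool_pos: [0.5104, 0.1215, 0.1551]
eef_rot: [[-0.695, -0.719, -0.002], [-0.719, 0.695, -0.0], [0.002, 0.002, -1.0]]
wrist_force: [-0.2, -0.0, -2.1]
gripper_width: 0.0179
```

Call:
move_arm([
  {"x":0,"y":0,"z":0,"yaw":0,"fingers":0},
  {"x":0,"y":0,"z":0,"yaw":0,"fingers":0},
  {"x":0,"y":0,"z":0,"yaw":0,"fingers":0},
])

```text
time: 13.3
tool_pos: [0.5109, 0.1193, 0.156]
eef_rot: [[-0.701, -0.714, -0.001], [-0.714, 0.701, -0.0], [0.001, 0.0, -1.0]]
wrist_force: [-0.2, -0.3, -0.8]
gripper_width: 0.0176
```

Run:
```python
from h import *
S=ctrl.capture("side");cv2.imwrite("pics/s14.png",cv2.resize(S["image"][120:230,270:420,::-1],None,fx=5,fy=5,interpolation=cv2.INTER_CUBIC))
T=ctrl.capture("top");cv2.imwrite("pics/t6.png",cv2.resize(T["image"][85:225,215:345,::-1],None,fx=4,fy=4,interpolation=cv2.INTER_CUBIC))
np.save("S2.npy",S,allow_pickle=True);np.save("T2.npy",T,allow_pickle=True)
s=ctrl.get_state();print(s["wrist_force"],s["tool_pos"],s["eef_rot"],s["qpos"])
```

```text
[ 0.15674016  0.25383204 -0.44081011] [0.51109456 0.11927391 0.15624579] [[-7.00348860e-01 -7.13800592e-01 -4.34586831e-04]
 [-7.13800590e-01  7.00348972e-01 -1.87368006e-04]
 [ 4.38105834e-04  1.78985367e-04 -9.99999888e-01]] [ 1.18837854e+01  1.68424749e+01  1.01930404e+02 -6.13364432e-03
  6.12536979e+01 -1.23658256e+02]
```

View pics/s14.png

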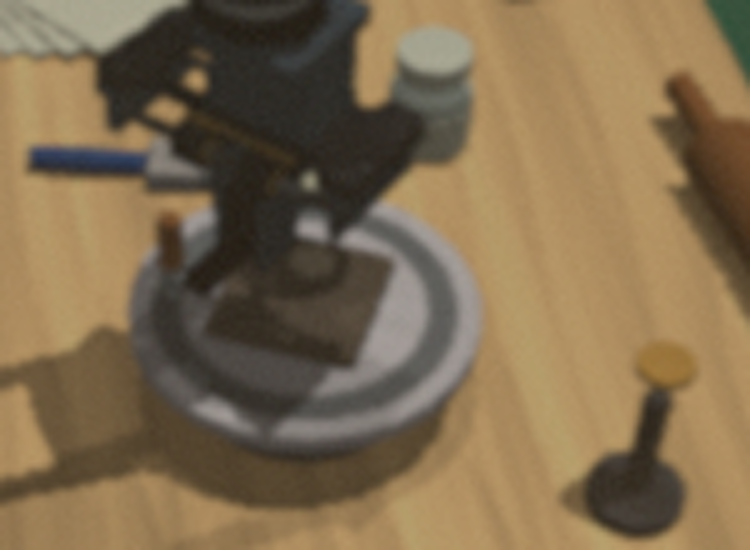

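View pics/t6.png

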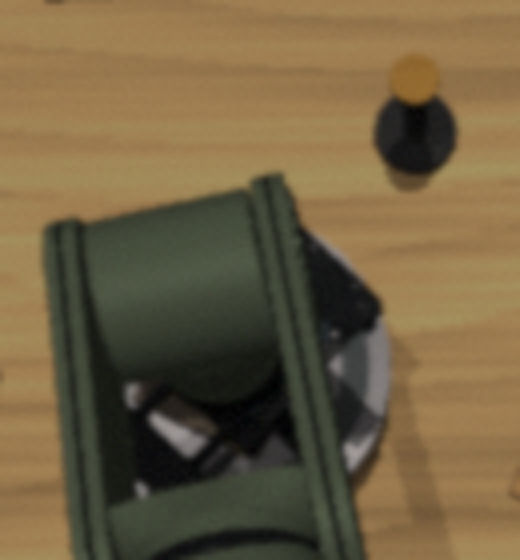

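In this pose the gripper hides the lens from both cameras, so I could not check it. I swing the handle to the far side (about +120° yaw). The side camera then sees the lens, and the fingers stay clear of the peg and above the jar.

Call:
move_arm([
  {"x":-0.015,"y":0.009,"z":0,"yaw":7,"fingers":0},
  {"x":-0.038,"y":0.023,"z":0,"yaw":15,"fingers":0},
  {"x":-0.063,"y":0.038,"z":0,"yaw":23,"fingers":0},
  {"x":-0.088,"y":0.053,"z":0,"yaw":31,"fingers":0},
  {"x":-0.109,"y":0.066,"z":0,"yaw":39,"fingers":0},
])

```text
time: 13.9
tool_pos: [0.5407, 0.2448, 0.1564]
eef_rot: [[-0.994, -0.109, 0.0], [-0.109, 0.994, 0.0], [-0.0, 0.0, -1.0]]
wrist_force: [0.7, 0.2, -1.2]
gripper_width: 0.0181
```

Call:
move_arm([
  {"x":0,"y":0,"z":0,"yaw":8,"fingers":0},
  {"x":0,"y":0,"z":0,"yaw":16,"fingers":0},
  {"x":0,"y":0,"z":0,"yaw":24,"fingers":0},
  {"x":0,"y":0,"z":0,"yaw":32,"fingers":0},
  {"x":0,"y":0,"z":0,"yaw":40,"fingers":0},
])

```text
time: 14.4
tool_pos: [0.5403, 0.2435, 0.1564]
eef_rot: [[-0.831, 0.556, -0.0], [0.556, 0.831, -0.0], [0.0, -0.0, -1.0]]
wrist_force: [0.8, 0.3, -0.6]
gripper_width: 0.0178
```

Call:
move_arm([
  {"x":0,"y":0,"z":0,"yaw":8,"fingers":0},
  {"x":0,"y":0,"z":0,"yaw":16,"fingers":0},
  {"x":0,"y":0,"z":0,"yaw":24,"fingers":0},
  {"x":0,"y":0,"z":0,"yaw":32,"fingers":0},
  {"x":0,"y":0,"z":0,"yaw":40,"fingers":0},
])

```text
time: 14.9
tool_pos: [0.5404, 0.2434, 0.1564]
eef_rot: [[-0.279, 0.96, -0.0], [0.96, 0.279, 0.0], [0.0, -0.0, -1.0]]
wrist_force: [0.2, -0.4, -1.1]
gripper_width: 0.0175
```

Call:
move_arm([
  {"x":0,"y":0,"z":0,"yaw":0,"fingers":0},
  {"x":0,"y":0,"z":0,"yaw":0,"fingers":0},
  {"x":0,"y":0,"z":0,"yaw":0,"fingers":0},
])

```text
time: 15.2
tool_pos: [0.5403, 0.2438, 0.1564]
eef_rot: [[-0.288, 0.958, -0.0], [0.958, 0.288, 0.0], [0.0, -0.0, -1.0]]
wrist_force: [0.5, 0.5, -0.7]
gripper_width: 0.0182
```

Run:
```python
from h import *
S=ctrl.capture("side");cv2.imwrite("pics/s15.png",cv2.resize(S["image"][120:230,270:420,::-1],None,fx=5,fy=5,interpolation=cv2.INTER_CUBIC))
T=ctrl.capture("top");cv2.imwrite("pics/t7.png",cv2.resize(T["image"][85:225,185:345,::-1],None,fx=4,fy=4,interpolation=cv2.INTER_CUBIC))
np.save("S2.npy",S,allow_pickle=True);np.save("T2.npy",T,allow_pickle=True)
s=ctrl.get_state();print(s["wrist_force"],s["tool_pos"],s["eef_rot"],s["qpos"])
```

```text
[ 0.17053466 -0.06137719 -0.45618325] [0.54024913 0.24397837 0.15645271] [[-2.87352493e-01  9.57824903e-01 -1.19110209e-05]
 [ 9.57824900e-01  2.87352493e-01  7.00509690e-05]
 [ 7.05192241e-05  8.72064813e-06 -9.99999997e-01]] [2.31903072e+01 2.25884057e+01 9.29615822e+01 4.38712305e-03
 6.44490589e+01 6.48889517e+00]
```

View pics/s15.png

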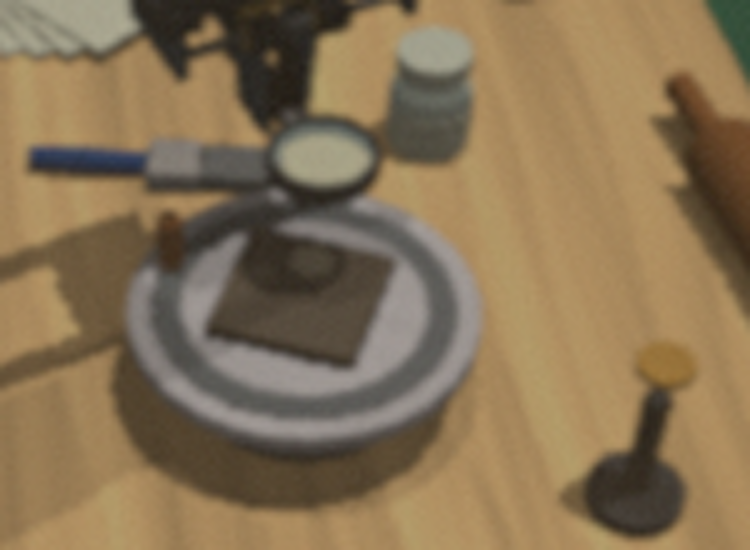

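View pics/t7.png

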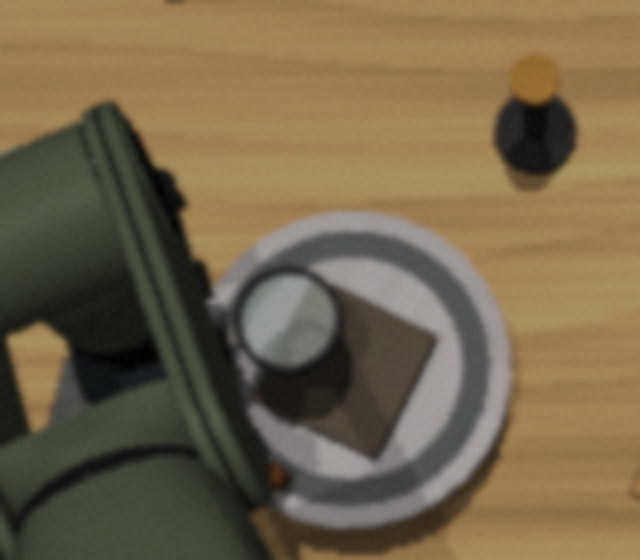

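The lens is now visible in both views: side crop (322,157), top crop (290,319). I triangulate it and compare with the disc and rosette.

```bash
cat > lens.py <<'E'
from meas import *
import sys
S=load(sys.argv[1]);T=load(sys.argv[2]);su,sv,tu,tv=map(float,sys.argv[3:7])
ell=lambda r:(np.round(r[3](r[2][0]),2),np.round(np.array(r[2][1])/4,2))
def ring(c,u,v,a,b,f):
    r=blob(c,int(u-a),int(v-b),int(u+a)+1,int(v+b)+1,f);return ell(r)
gl=lambda H,s,v,i:(s<110)&(v>78)
ls=ring(S,su,sv,12,9,lambda H,s,v,i:(v>100)); lt=ring(T,tu,tv,13,13,lambda H,s,v,i:(v>70))
print(ls,lt);p,g=tri(S,ls[0],T,lt[0]);print("lens tri",p.round(4),g)
E
python3 lens.py S2.npy T2.npy 334 151 257 164.3
python3 - <<'E'
from meas import *
S=load("S2.npy");T=load("T2.npy")
R=np.array([[-.2874,.9578,0],[.9578,.2874,0],[0,0,-1]]);p=np.array([.5402,.2440,.1565])+R@np.array([-.071,.0003,-.0104]);print("pred lens",p,proj(S,p),proj(T,p))
for n,c in(("s",S),("t",T)):
    im=c["image"]; print([im[151,k].tolist() for k in range(320,350,2)] if n=="s" else [im[164,k].tolist() for k in range(242,274,2)])
E
```

```text
(array([334.25, 150.87]), array([11.65, 19.33])) (array([255.98, 165.06]), array([22.05, 27.13]))
lens tri [0.5609 0.1773 0.1665] 0.002037950526180971
pred lens [0.56089274 0.17608242 0.1669    ] (np.float64(333.9886170423681), np.float64(151.0872056089184)) (np.float64(256.4161078082237), np.float64(164.6459726118543))
[[94, 91, 88], [82, 79, 75], [83, 83, 76], [140, 138, 121], [166, 162, 134], [166, 161, 134], [166, 161, 135], [165, 160, 132], [167, 161, 134], [165, 161, 134], [167, 163, 135], [164, 158, 132], [107, 105, 90], [99, 81, 59], [117, 98, 67]]
[[60, 61, 60], [47, 47, 47], [110, 115, 113], [142, 147, 143], [149, 153, 149], [150, 154, 149], [150, 153, 149], [146, 149, 146], [122, 125, 119], [112, 116, 109], [117, 118, 110], [119, 120, 112], [121, 122, 116], [91, 90, 87], [42, 38, 35], [63, 53, 45]]
```

Call:
move_arm([
  {"x":-0.0014,"y":-0.003,"z":0.01,"yaw":0,"fingers":0},
  {"x":-0.0014,"y":-0.003,"z":0.02,"yaw":0,"fingers":0},
  {"x":-0.0014,"y":-0.003,"z":0.03,"yaw":0,"fingers":0},
  {"x":-0.0014,"y":-0.003,"z":0.038,"yaw":0,"fingers":0},
  {"x":-0.0014,"y":-0.003,"z":0.041,"yaw":0,"fingers":0},
])

```text
time: 15.8
tool_pos: [0.5371, 0.2416, 0.1139]
eef_rot: [[-0.287, 0.958, -0.002], [0.958, 0.287, -0.001], [-0.0, -0.002, -1.0]]
wrist_force: [0.2, 0.2, -0.8]
gripper_width: 0.0174
```

Call:
move_arm([
  {"x":0,"y":0,"z":0,"yaw":0,"fingers":0},
  {"x":0,"y":0,"z":0,"yaw":0,"fingers":0},
  {"x":0,"y":0,"z":0,"yaw":0,"fingers":0},
  {"x":0,"y":0,"z":0,"yaw":0,"fingers":0},
])

```text
time: 16.2
tool_pos: [0.538, 0.242, 0.1159]
eef_rot: [[-0.286, 0.958, 0.001], [0.958, 0.286, 0.0], [0.0, 0.001, -1.0]]
wrist_force: [0.8, 0.3, -0.5]
gripper_width: 0.0176
```

Run:
```python
from h import *
S=ctrl.capture("side");cv2.imwrite("pics/s16.png",cv2.resize(S["image"][120:230,270:420,::-1],None,fx=5,fy=5,interpolation=cv2.INTER_CUBIC))
T=ctrl.capture("top");cv2.imwrite("pics/t8.png",cv2.resize(T["image"][85:225,185:345,::-1],None,fx=4,fy=4,interpolation=cv2.INTER_CUBIC))
np.save("S3.npy",S,allow_pickle=True);np.save("T3.npy",T,allow_pickle=True)
s=ctrl.get_state();print(s["wrist_force"],s["tool_pos"],s["joint_vel"])
R=np.array(s["eef_rot"]);p=np.array(s["tool_pos"])+R@np.array([-.071,.0003,-.0104]);print(p,proj(S,p),proj(T,p))
```

```text
[-0.71811489 -1.1419395  -0.81784901] [0.53793014 0.24194959 0.1157945 ] [ 0.01315429  0.04423664  0.06773514 -0.1099349   0.0137849   0.01949117]
[0.55854747 0.17400654 0.12618286] (np.float64(332.9854541874082), np.float64(161.42877835451043)) (np.float64(259.43670926625396), np.float64(168.46660258550938))
```

View pics/s16.png

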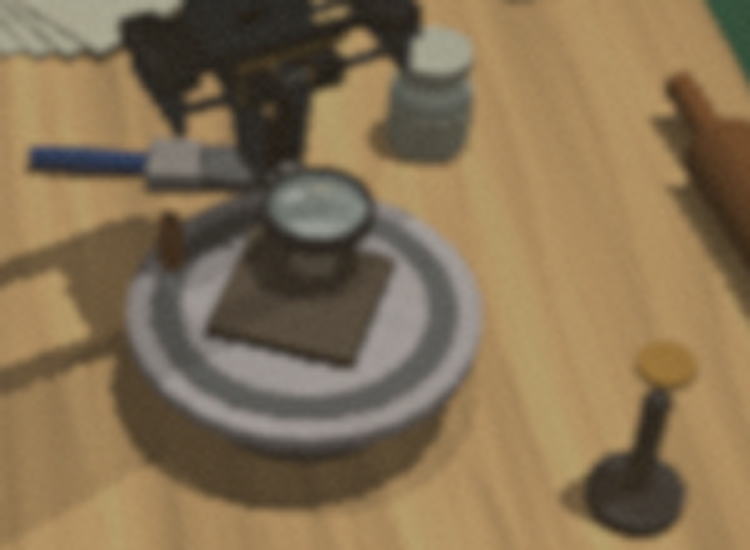

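View pics/t8.png

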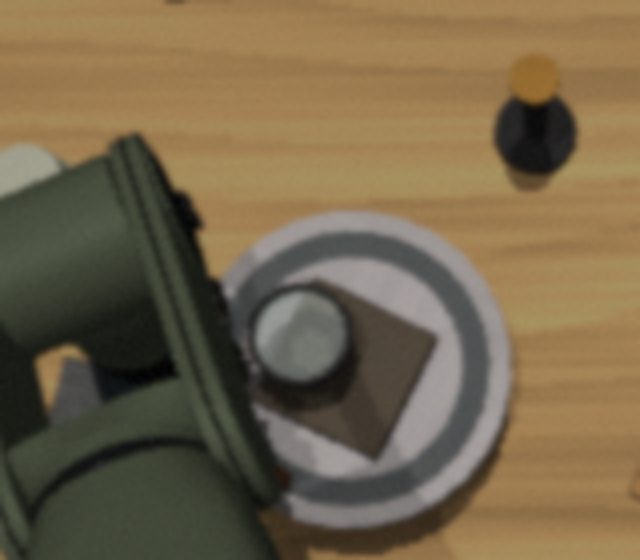

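The lens position matches the prediction in both views. One check is still open: the gauge foot suggested the disc might sit a little higher. I cross-check the foot and disc before handing in.

Run:
```python
from meas import *
T=load("T3.npy");S=load("S3.npy")
ell=lambda r:(np.round(r[3](r[2][0]),2),np.round(np.array(r[2][1])/4,2))
for c,b in((T,(303,108,335,134)),(S,(380,205,412,230))):
    r=blob(c,*b,lambda H,s,v,i:(v<65));x,y,w,h=cv2.boundingRect(r[4]);print("foot",ell(r),r[3]((x,y)),w/4,h/4)
bs=lambda th:(lambda H,s,v,i:(s>th)&(v>90))
for th in(142,150,158):
  d=blob(T,305,92,333,113,bs(th))
  for t2 in (130,137,145):
    e=blob(S,393,184,415,202,bs(t2));print(th,t2,tri(T,d[0],S,e[0])[0].round(4),d[0],e[0])
# projections of model foot/disc for reference
th=np.linspace(0,6.28,73)
for X in((.738,.0109),(.736,.011),(.734,.011)):
  for z in(.004,.01):
    for c in(T,S):
      P=np.array([proj(c,[X[0]+.032*np.cos(a),X[1]+.032*np.sin(a),z]) for a in th]);print(X,z,P.min(0).round(1),P.max(0).round(1))
```

```text
foot (array([318.43, 118.6 ]), array([19.01, 19.37])) (308.875, 109.375) 19.25 19.0
foot (array([395.98, 216.36]), array([15.01, 20.47])) (387.125, 204.625) 16.25 21.75
142 130 [0.738  0.0109 0.126 ] (np.float64(318.25684682501213), np.float64(104.13287687833252)) (np.float64(402.8778276779774), np.float64(192.43072188955423))
142 137 [0.738  0.0109 0.1257] (np.float64(318.25684682501213), np.float64(104.13287687833252)) (np.float64(402.8342065868263), np.float64(192.49738023952096))
142 145 [0.738  0.0109 0.1253] (np.float64(318.25684682501213), np.float64(104.13287687833252)) (np.float64(402.77963458110514), np.float64(192.58979500891266))
150 130 [0.7378 0.0109 0.1259] (np.float64(318.246835443038), np.float64(104.27808544303798)) (np.float64(402.8778276779774), np.float64(192.43072188955423))
150 137 [0.7378 0.0109 0.1257] (np.float64(318.246835443038), np.float64(104.27808544303798)) (np.float64(402.8342065868263), np.float64(192.49738023952096))
150 145 [0.7378 0.0109 0.1253] (np.float64(318.246835443038), np.float64(104.27808544303798)) (np.float64(402.77963458110514), np.floa
[... 388 characters left out ...]
8.2883158508159), np.float64(104.43808275058275)) (np.float64(402.77963458110514), np.float64(192.58979500891266))
(0.738, 0.0109) 0.004 [308.1 107.6] [328.9 127.8]
(0.738, 0.0109) 0.004 [386.1 211. ] [406.4 226.6]
(0.738, 0.0109) 0.01 [308.  106.9] [329.  127.2]
(0.738, 0.0109) 0.01 [386.3 209.8] [406.7 225.4]
(0.736, 0.011) 0.004 [308.  108.2] [328.9 128.4]
(0.736, 0.011) 0.004 [385.5 211. ] [405.7 226.6]
(0.736, 0.011) 0.01 [308.  107.6] [329.  127.9]
(0.736, 0.011) 0.01 [385.7 209.8] [406.1 225.5]
(0.734, 0.011) 0.004 [308.1 108.8] [328.9 129.1]
(0.734, 0.011) 0.004 [384.8 211.1] [405.1 226.7]
(0.734, 0.011) 0.01 [308.  108.2] [329.  128.5]
(0.734, 0.011) 0.01 [385.1 209.9] [405.5 225.5]
```

The estimates agree to within a few mm: disc middle about 0.125–0.127 m, lens 0.126 m, tolerance 7 mm. The lens is about 1 mm from the rosette sideways. I hand in.

Run:
```python
from station import ctrl
s=ctrl.get_state();print(s["time"],s["tool_pos"],s["gripper_width"],s["joint_vel"])
print(ctrl.close_job())
```

```text
16.3 [0.53793014 0.24194959 0.1157945 ] 0.01796454181682299 [ 0.01315429  0.04423664  0.06773514 -0.1099349   0.0137849   0.01949117]
the job is handed in; nothing more can be done
None
```

I turned the turntable one full turn counterclockwise by its peg, then took the loupe from its rest. I handed the job in at 16.3 s of the 67 s allowed, still holding the loupe over the rosette. No verdict is reported, so what follows rests on my own measurements.

**Turntable:** after release the peg measured within about 0.2 mm of where it started. The tile stayed near the middle of the plate.

**Loupe:**
- It is held at 30 N with the tool vertical and the arm practically still.
- By the arm's reading the lens is at (0.5585, 0.1740, 0.126) m, and by eye its position agreed with that within about 0.5 pixel in both cameras.
- The rosette measured (0.558, 0.174) m, so the lens is about 1 mm off centre.

**Height against the gauge disc:** this is the least certain check.
- Triangulating the disc gave 0.1255 m. That point is mostly the disc's top face, which puts its middle near 0.123–0.125 m.
- Where the gauge foot sits in the top view hinted at a few mm more, within the camera calibration error.
- I settled on 0.125–0.127 m for the disc's middle, so the lens should be inside the 7 mm tolerance.

**Mishaps:** my first two move calls were refused because rows need a yaw value, and nothing moved. I also changed the loupe's direction once over the tile, because the gripper hid the lens from both cameras.

The gauge, jar and brush looked undisturbed in the views I checked. I did not look at the cup again after the start, but the arm never went near it.

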